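Hook the wet pot's carrier into its dock

TASK

The pot on the plywood carrier has just been sprayed and is still wet: take the hook tool from its rest, hook it behind the carrier's bow handle and drag the carrier gently into the metal dock and through the roller catch until it meets the dock's adjustable stops, then keep a steady pull of about 12 N for a second to bed it on them, never pulling more than 17 N since the bow is only glued on. Touch the carrier with nothing but the hook, keep everything off the wet pot and leave the other things where they are. Then put the hook tool back on its rest and let go of it.

Things in the scene. Friction and masses are not known exactly. Their poses are not given: they have to be found in the camera images.
- hook_grip (a point): Centre of the wooden handle of the hook tool (140 g): a flat-sided bar 110 long (x) x 24 wide (y) x 30 mm high (z). x points from handle to hook, z is up as it lies in its rest. A steel rod of 8 mm diameter runs on from the handle's front end at this height to x = +115 mm and there bends straight down into the hook prong (8 mm diameter).
- hook_tip (a point): Lower end of the hook prong: 115 mm ahead (x) of hook_grip and 31 mm below it.
- rest_seat (a point): Where hook_grip lies when the tool is in its rest, x along the tool, 60 mm above the table. The rest is a fixed dark wooden stand, base 130 x 70 x 8 mm, with two 14 mm long cradles 90 mm apart along x, flats 45 mm above the table; side lips 9 mm high, 34 mm apart, hold the 24 mm handle. Between the cradles the handle's sides are free for fingers. It may stand left or right of the dock.
- carrier: Loose plywood carrier, 140 (x) x 110 (y) x 10 mm, front corners cut off 18 mm at 45 degrees, about 400 g without the pot (mass and friction vary; sliding it takes some 2 to 6 N). Origin: centre of its underside; its -x end is the front that goes into the dock. A steel tongue on the front edge ends in an upright round head of 12 mm diameter, 104 mm ahead of the origin.
- carrier_bow (a point): Middle of the crossbar of the carrier's bow handle, at carrier x = -55 mm: 8 mm steel bar along the carrier's y, its centre 26 mm above the table, on two posts 52 mm apart (centres), open beneath (12 mm) down to the board's top. The pot's side is about 45 mm behind the crossbar. The hook prong goes down behind the bar (+x side) and pulls toward the carrier's -x.
- pot_center (a point): Centre (half-way up) of the wet terracotta pot, 64 mm high, 64 mm in diameter at the belly, 250 g, standing loose on the carrier about 25 mm behind its centre.
- dock: Fixed metal dock, open toward its own +x. Origin: on the table, midway between the catch rollers. Guide rails 22 mm high, 117 mm apart inside, run from x = 26 to 84 mm, then flare outward to x = 125 mm. Two black rubber stop pads end the carrier's travel; they are adjustable and set differently each time: home, the carrier's origin is anywhere from x = 92 to 101 mm, y = 0, axes parallel (bow 55 mm less).
- catch_mid (a point): Middle of the roller catch, 10 mm above the dock's origin: two white rollers of 12 mm diameter, sprung toward each other across the dock's y. The tongue's head is pulled between them: some 4 to 6 N more than plain sliding while the carrier's origin is at dock x = 112 to 104 mm, then they let go; the stops come 3 to 12 mm later and are hard. Steel lead-in plates before the rollers narrow from 26 to 15 mm and steer the head in.
- can_a: Spray can standing, 65 mm diameter, 178 mm high; origin at its base. Leave alone.
- can_b: Spray can, same size. Leave alone.
- can_c: Spray can, same size. Leave alone.
- tape_roll: Roll of masking tape lying flat, 90 mm diameter, 24 mm high. Leave alone.
- brush_jar: White jar with brushes, 72 mm diameter, 90 mm high (brushes to 170 mm). Leave alone.
- sanding_block: Cork sanding block, 70 x 45 x 28 mm. Leave alone.
- hook: The whole hook tool (see hook_grip); origin at the middle of the handle's underside, 15 mm below hook_grip.
- pot: The wet pot; origin at the centre of its foot, 32 mm below pot_center.
There are look-alikes about, which are no part of the job. Of the things shaped like the pot, the terracotta one is meant.

How it is judged:
By the outcome, as a careful person would: the job done as asked, in the order asked, and still so for the second after the job is handed in, with the robot touching nothing.
It also fails if it takes over 72 s, if anything falls off the work surface, if the arm or the gripper's body presses on something with over 40 N, if the wrist force passes 120 N, or if a joint passes its speed limit or range.

ROBOT

A 7-joint arm with a two-finger parallel gripper is mounted at the origin on the work surface. World frame = base frame: x ahead of the robot, y to its left, z up, the work surface at z = 0. Lengths are in m, angles in degrees, forces in N, time in s.
With the tool pointing down it reaches from about 0.425 to 0.875 m from the base axis. Payload 4.7 kg.
Tool frame: the origin (TCP) lies midway between the tips of the shut fingers; the grasp point (between the pads) lies 19 mm behind it; y points along the fingers, x is the direction in which the jaws open and shut, and the axes are right-handed (so a half turn about y gives the same grasp; the last joint's range is limited). The gripper opens to 87 mm and grips with 3 to 60 N. Pads are 19 mm wide; open, the fingers measure 117 mm over their backs; the gripper's body (75 mm by 190 mm) begins 51 mm behind the grasp point.
Start: joints at [-75.797, 18.392, -4.016, 83.108, 1.295, 78.541, -3.26], TCP at [0.151, 0.632, 0.223] pointing down, gripper open.
Joint ranges: [-163.93, 163.93], [-17.29, 119.83], [-79.2, 71.16], [3.27, 140.29], [-89.18, 269.18], [5.43, 117.66], [-154.24, 154.24]. Speed limits (degrees/s): [147.25, 147.25, 180, 180, 180, 180, 180].

INTERFACE

Orientations are given as [roll, pitch, yaw] about the fixed x, y, z axes, in that order (R = Rz(yaw) Ry(pitch) Rx(roll)).
In Python, from cell import env gives the robot as it stands.
- The arm moves only by the tool carry_out, never from a script. Its argument "targets" is a list of rows, each a list of 2 entries, a list of its own where there are three numbers: the shift along the tool's x, y, z in mm, then the turn, a rotation vector about the tool's x, y, z in degrees. A call has 1 to 12 rows; each row shifts and turns the commanded pose from where the row before left it, along the tool's axes as they then stand; what a row does not reach is not made up. A row lasts 1/10 s, in which the tool goes at most 50 mm and 8.59 degrees, less where a joint would pass 70% of its speed; a pose out of reach is approached as far as the arm can. A call with a gripper value outside its range is refused whole. "jaw" is the opening, from 0 (shut) to 1 (fully open), set as the call begins (left out, the last holds). The fingers move at their own pace and stop on an object; "squeeze" is the grip in N (left out, the last holds). Time passes only in rows, so rows that do not move let the fingers close. It gives the time, the measured TCP pose, the force and the opening at its end, in the units of the state.
- env.get_obs(): the state, without advancing time (a new reading comes with each control period).
- env.read_camera(name): name is "scene" or "side" or "wrist"; returns the picture (400x640x3 uint8, red, green, blue); there is no depth.
- env.get_calibration(name): a dict with "fx", "fy", "cx", "cy" (pixels), "R" (3x3) and "t" (3): a world point X has camera coordinates R X + t; the wrist camera has in their place "hand_eye" (4x4, takes a point from camera to tool coordinates, whose origin is the TCP and whose axes are the tool frame's). Camera axes: x right, y down, z forward; pixel columns grow to the right and rows downward; lengths in m; the calibration is good to about 2 mm. A picture is of the moment at which its call begins: read the wrist's pose just before it. get_calibration takes no time and is no camera call.
- env.sign_off(): hands the job in, once; it reports no verdict.
Trained networks look in the newest picture that a camera, given by its name, has taken for a name from the list of things; names that differ only in an ending like _2 or _b are one class to them, and where a whole thing is asked for, a point or a joint stands for the part that bears it (a point fixed in the world has none). Each returns a list of dicts, best first, with "p" (0 to 1); they miss things now and then, are a little off and sometimes report something else, mostly with a low value. They report only what shows in the picture. A call takes as long as a camera call. They do not tell look-alikes from the thing itself.
- env.outline_of(camera, label): "mask" (400x640 bool, what is visible of it) and "xy" ([column, row] in pixels, amid what is visible of it).
The state is a dict: "time_s": time; "qpos": joint angles; "joint_velocities": joint speeds; "effort": joint torques, N m; "tool_pos": TCP position; "tool_rot": TCP orientation; "force": force on the tool from outside, world axes, zero at the start; "wrist_torque": the same for the moment, N m; "grip_width": finger opening in m.
Only numpy, scipy, OpenCV 4.12 (cv2) and the standard library are available. Lean on these libraries where they do the work, as an engineer would, in place of code of your own. Each camera call takes 0.05 s, during which the arm holds its last target.

## Working session

There is one attempt and no reset: what is moved stays moved. The work goes in short steps, Python scripts to look and compute and a tool call to move; the robot and the scene stay as the last step left them, time stands still between calls to the robot, and variables do not carry over. Pictures are saved under pics/ and viewed, and the job is handed in when it is done.

Besides the shell and the picture viewer there is one more tool, called after "Request:" in YAML: its name, and indented under it one key for each argument. carry_out: Moves the arm, as the interface text tells. Its arguments: {"type":"object","properties":{"targets":{"type":"array","items":{"type":"array"}},"jaw":{"type":"number"},"squeeze":{"type":"number"}},"required":["targets"]}

```bash
mkdir -p pics; ls; python3 - <<'E'
from cell import env
import cv2,numpy as np
for n in ["scene","side","wrist"]:
    im=env.read_camera(n); cv2.imwrite(f"pics/{n}0.png",im[:,:,::-1])
    c=env.get_calibration(n); print(n,{k:np.round(v,4).tolist() for k,v in c.items()})
o=env.get_obs(); print({k:np.round(v,3).tolist() for k,v in o.items()})
E
```

```text
pics
scene {'fx': 425.0303, 'fy': 425.0303, 'cx': 310.7997, 'cy': 198.6566, 'R': [[0.1671, 0.9859, -0.0101], [0.5779, -0.1063, -0.8092], [-0.7988, 0.1294, -0.5875]], 't': [-0.0701, -0.2738, 1.8213]}
side {'fx': 370.5077, 'fy': 370.5077, 'cx': 316.7827, 'cy': 197.1063, 'R': [[0.8422, -0.5388, -0.0201], [-0.3079, -0.4502, -0.8382], [0.4426, 0.7121, -0.5451]], 't': [-0.4681, 0.2207, 0.904]}
wrist {'fx': 299.9592, 'fy': 299.9592, 'cx': 316.9158, 'cy': 197.4033, 'hand_eye': [[1.0, -0.0004, -0.0006, 0.0001], [0.0005, -0.2681, 0.9634, -0.1619], [-0.0006, -0.9634, -0.2681, 0.0725], [0.0, 0.0, 0.0, 1.0]]}
{'time_s': 0.15, 'qpos': [-75.796, 18.428, -4.017, 83.158, 1.296, 78.54, -3.261], 'joint_velocities': [-0.019, -0.26, -0.123, -0.203, -0.057, 0.011, -0.006], 'effort': [-0.0, -49.18, -0.405, -31.288, -0.064, 0.04, 0.0], 'tool_pos': [0.151, 0.632, 0.222], 'tool_rot': [-90.005, 0.081, 76.606], 'force': [0.549, 0.67, -0.228], 'wrist_torque': [-0.001, -0.004, -0.023], 'grip_width': 0.087}
```

View pics/scene0.png

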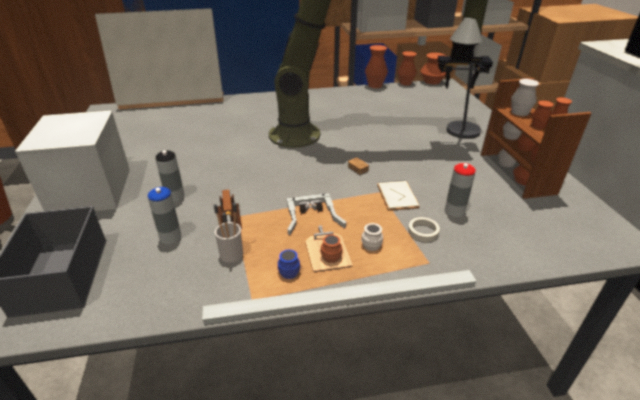

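View pics/side0.png

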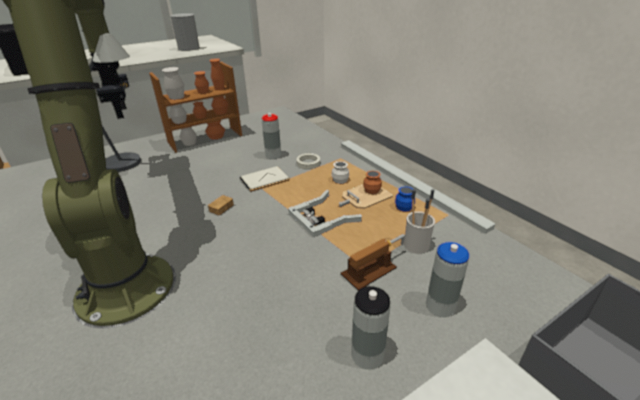

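View pics/wrist0.png

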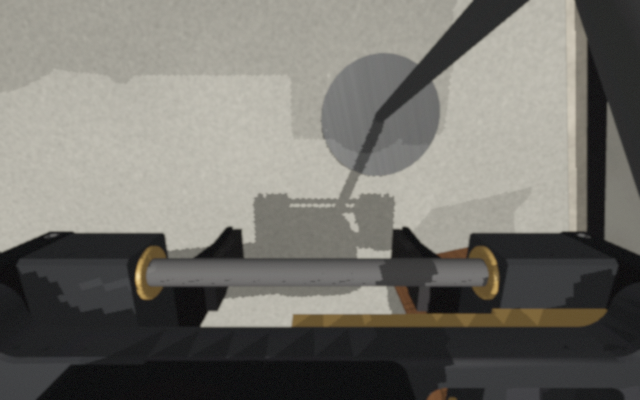

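The scene view shows the dock at about (315,210), the carrier with the terracotta pot at (330,250), the tool rest at (228,210), and the jar in front of it at (229,243). The blue pot (289,264) and white pot (372,236) are look-alikes. The arm itself is over the lamp on the right.

```bash
cat > h.py <<'E'
from cell import env
import cv2,numpy as np
from scipy.spatial.transform import Rotation as Ro
C={n:env.get_calibration(n) for n in ["scene","side","wrist"]}
def K(n):
    c=C[n]; return np.array([[c["fx"],0,c["cx"]],[0,c["fy"],c["cy"]],[0,0,1.]])
def ext(n,o=None):
    if n!="wrist": return np.array(C[n]["R"]),np.array(C[n]["t"])
    o=o or env.get_obs()
    T=np.eye(4);T[:3,:3]=Ro.from_euler("xyz",o["tool_rot"],degrees=True).as_matrix();T[:3,3]=o["tool_pos"]
    M=np.linalg.inv(T@np.array(C[n]["hand_eye"])); return M[:3,:3],M[:3,3]
def proj(n,X,E=None):
    R,t=E or ext(n); p=(R@np.atleast_2d(X).T).T+t; q=(K(n)@p.T).T; return q[:,:2]/q[:,2:]
def ray(n,uv,E=None):
    R,t=E or ext(n); d=R.T@np.linalg.inv(K(n))@np.array([uv[0],uv[1],1.]); return -R.T@t,d/np.linalg.norm(d)
def atz(n,uv,z,E=None):
    c,d=ray(n,uv,E); return c+d*(z-c[2])/d[2]
def tri(rays):
    A=np.zeros((3,3));b=np.zeros(3)
    for c,d in rays:
        P=np.eye(3)-np.outer(d,d);A+=P;b+=P@c
    X=np.linalg.solve(A,b); return X,[np.linalg.norm((np.eye(3)-np.outer(d,d))@(X-c)) for c,d in rays]
E
python3 - <<'E'
from h import *
for n in ["scene","side"]:
    im=env.read_camera(n)
    x0,y0,x1,y1=(200,170,440,300) if n=="scene" else (230,140,450,300)
    cv2.imwrite(f"pics/{n}1c.png",cv2.resize(im[y0:y1,x0:x1,::-1],None,fx=3.3,fy=3.3,interpolation=cv2.INTER_CUBIC))
    for l in ["hook_grip","hook_tip","rest_seat","carrier","carrier_bow","pot_center","dock","catch_mid","can_a","tape_roll","brush_jar","sanding_block"]:
        for r in env.outline_of(n,l)[:3]:
            m=r["mask"]; ys,xs=np.nonzero(m)
            print(n,l,round(r["p"],2),np.round(r["xy"],1),m.sum(),(xs.min(),xs.max(),ys.min(),ys.max()) if len(xs) else "", np.round(atz(n,r["xy"],0.03),3))
print(env.get_obs()["time_s"])
E
```

```text
scene hook_grip 0.63 [228.  200.4] 254 (np.int64(222), np.int64(232), np.int64(189), np.int64(221)) [ 0.474 -0.283  0.03 ]
scene hook_tip 0.74 [229.6 204. ] 217 (np.int64(222), np.int64(231), np.int64(189), np.int64(219)) [ 0.495 -0.278  0.03 ]
scene rest_seat 0.51 [233.8 209.9] 301 (np.int64(218), np.int64(240), np.int64(195), np.int64(224)) [ 0.529 -0.266  0.03 ]
scene carrier 0.6 [321.8 255.7] 832 (np.int64(306), np.int64(350), np.int64(225), np.int64(271)) [ 0.783 -0.031  0.03 ]
scene carrier 0.52 [229.5 236. ] 1191 (np.int64(212), np.int64(242), np.int64(203), np.int64(262)) [ 0.654 -0.281  0.03 ]
scene carrier 0.46 [313.  203.5] 75 (np.int64(304), np.int64(316), np.int64(200), np.int64(208)) [ 0.54  -0.013  0.03 ]
scene carrier_bow 0.75 [322.7 256.9] 970 (np.int64(305), np.int64(352), np.int64(226), np.int64(271)) [ 0.788 -0.029  0.03 ]
scene carrier_bow 0.58 [167.8 214. ] 1330 (np.int64(147), np.int64(180), np.int64(186), np.int64(243)) [ 0.513 -0.471  0.03 ]
scene carrier_bow 0.24 [225.9 202.3] 221 (np.int64(222), np.int64(231), np.int64(189), np.int64(219)) [ 0.483 -0.29   0
[... 3305 characters left out ...]
 2314 (np.int64(426), np.int64(468), np.int64(242), np.int64(317)) [ 0.639 -0.435  0.03 ]
side can_a 0.55 [367.6 327.9] 2743 (np.int64(351), np.int64(389), np.int64(286), np.int64(369)) [ 0.402 -0.434  0.03 ]
side tape_roll 0.86 [305.5 165.1] 253 (np.int64(297), np.int64(318), np.int64(155), np.int64(169)) [0.662 0.241 0.03 ]
side brush_jar 0.6 [418.3 229.9] 1279 (np.int64(403), np.int64(434), np.int64(190), np.int64(253)) [ 0.722 -0.261  0.03 ]
side brush_jar 0.17 [447.6 279.5] 2321 (np.int64(426), np.int64(468), np.int64(242), np.int64(317)) [ 0.642 -0.432  0.03 ]
side sanding_block 0.64 [372.3 183.5] 363 (np.int64(363), np.int64(381), np.int64(171), np.int64(193)) [0.778 0.003 0.03 ]
1.45
```

View pics/scene1c.png

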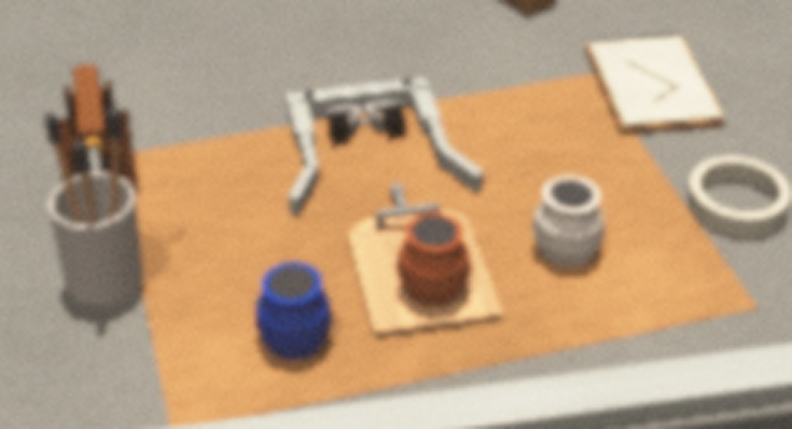

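View pics/side1c.png

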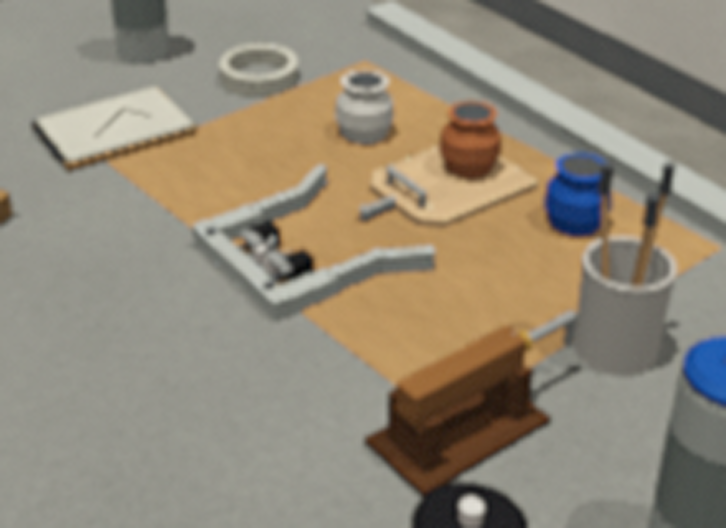

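```bash
python3 - <<'E'
from h import *
o=env.get_obs();p=np.array(o["tool_pos"])
R=Ro.from_euler("xyz",o["tool_rot"],degrees=True).as_matrix(); print(R.round(3))
for n in ["scene","side"]:
    im=cv2.imread(f"pics/{n}0.png")
    print(n,proj(n,[p,p-R[:,1]*0.1,p-R[:,1]*0.2]).round(0).tolist())
    x0,y0,x1,y1=(380,0,560,150) if n=="scene" else (0,0,260,200)
    f=4 if n=="scene" else 3
    cv2.imwrite(f"pics/{n}lamp.png",cv2.resize(im[y0:y1,x0:x1],None,fx=f,fy=f,interpolation=cv2.INTER_CUBIC))
print(atz("scene",(465,128),0),atz("side",(122,160),0))
# triangulate lamp shade
print(tri([ray("scene",(468,30)),ray("side",(110,47))]))
print("wrist disc",atz("wrist",(380,115),0))
# triangulated things
for nm,a,b in [("pot",(330.6,247.8),(373.8,185.5)),("jar",(229,243),(419,233)),("blue",(289,264),(402,200)),("white",(372,237),(339,174)),("dockcenter",(310.5,205),(310,213))]:
    X,e=tri([ray("scene",a),ray("side",b)]);print(nm,X.round(3),np.round(e,3))
E
```

```text
[[ 0.232  0.    -0.973]
 [ 0.973  0.     0.232]
 [ 0.    -1.    -0.   ]]
scene [[459.0, 87.0], [464.0, 61.0], [470.0, 34.0]]
side [[121.0, 112.0], [112.0, 84.0], [102.0, 53.0]]
[0.07614576 0.74129838 0.        ] [1.07575258e-01 7.46577468e-01 1.11022302e-16]
(array([0.1762026 , 0.60804136, 0.44132523]), [np.float64(0.0013805428369834936), np.float64(0.0013805428369836378)])
wrist disc [0.09940733 0.7246452  0.        ]
pot [ 0.769 -0.008  0.036] [0.007 0.007]
jar [ 0.7   -0.282  0.043] [0.001 0.001]
blue [ 0.794 -0.123  0.026] [0.001 0.001]
white [0.729 0.128 0.026] [0.002 0.002]
dockcenter [ 0.526 -0.016  0.018] [0.005 0.005]
```

View pics/scenelamp.png

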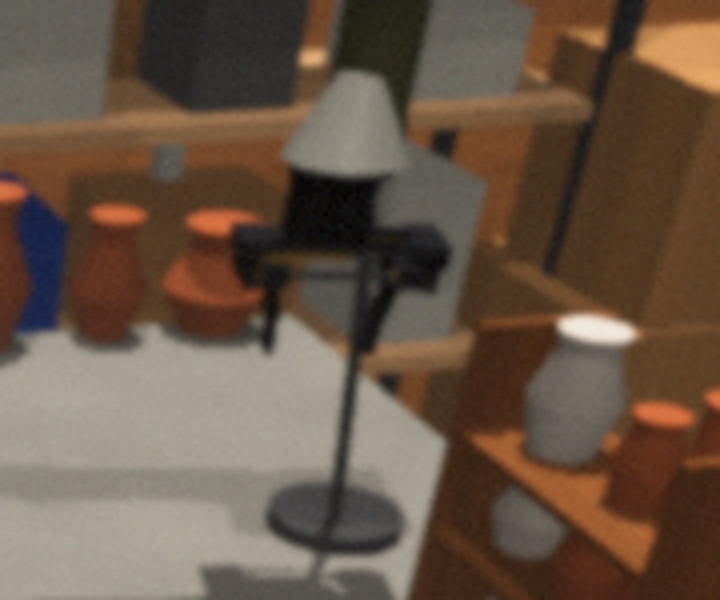

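View pics/sidelamp.png

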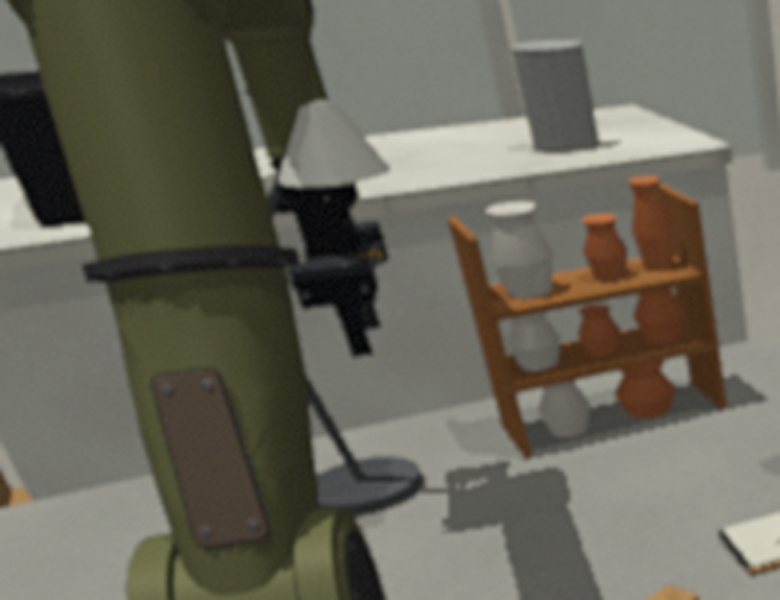

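```bash
cat >> h.py <<'E'
def rows(P0,yaw0,way,dec=0):
    """way: list of (x,y,z,yaw) world; tool pointing down. prints rows mm/deg, with error feedback"""
    P=np.array(P0,float);y=yaw0;out=[]
    for w in way:
        R=Ro.from_euler("xyz",[-90,0,y],degrees=True).as_matrix()
        d=np.round(R.T@(np.array(w[:3])-P)*1000,dec); t=np.round(-(w[3]-y),dec)
        P=P+R@d/1000; y=y-t
        out.append([[float(v) for v in d],[0,float(t),0]])
    print(str(out).replace(".0,",",").replace(".0]","]").replace("-0,","0,"),"end",P.round(4),round(y,2)); return out
E
python3 - <<'E'
from h import *
o=env.get_obs();p=o["tool_pos"]; y0=o["tool_rot"][2]
N=26
th0,th1=76.6,-11.; w=[]
s=np.linspace(0,1,N+1)
for k in range(1,N+1):
    a=np.deg2rad(th0+(th1-th0)*s[k]); r=0.65+(0.612-0.65)*s[k]; z=0.223+0.077*min(1,s[k]*2.5)
    yaw=y0+(th1-th0)*s[k] + (-79)*np.clip((k-4)/(N-4),0,1)
    w.append((r*np.cos(a),r*np.sin(a),z,yaw))
R=rows(p,y0,w)
print(len(R), max(np.linalg.norm(r[0]) for r in R),max(r[1][1] for r in R))
E
```

```text
[[[-3, -8, -38], [0, 3, 0]], [[-2, -7, -38], [0, 4, 0]], [[-3, -8, -38], [0, 3, 0]], [[-2, -7, -38], [0, 3, 0]], [[-3, -7, -38], [0, 7, 0]], [[-1, -8, -38], [0, 7, 0]], [[2, -7, -37], [0, 7, 0]], [[4, -8, -38], [0, 7, 0]], [[7, -7, -36], [0, 7, 0]], [[9, -7, -37], [0, 7, 0]], [[11, -3, -36], [0, 7, 0]], [[13, 0, -34], [0, 7, 0]], [[16, 0, -34], [0, 7, 0]], [[17, 0, -33], [0, 7, 0]], [[20, 0, -31], [0, 7, 0]], [[21, 0, -30], [0, 7, 0]], [[23, 0, -29], [0, 7, 0]], [[25, 0, -27], [0, 7, 0]], [[27, 0, -25], [0, 7, 0]], [[28, 0, -24], [0, 7, 0]], [[29, 0, -21], [0, 7, 0]], [[31, 0, -20], [0, 7, 0]], [[32, 0, -18], [0, 7, 0]], [[32, 0, -15], [0, 7, 0]], [[34, 0, -14], [0, 7, 0]], [[34, 0, -11], [0, 7, 0]]] end [ 0.6007 -0.1168  0.2996] -90.39
26 39.03844259188627 7.0
```

Request:
carry_out:
  targets:
    - [[-3, -8, -38], [0, 3, 0]]
    - [[-2, -7, -38], [0, 4, 0]]
    - [[-3, -8, -38], [0, 3, 0]]
    - [[-2, -7, -38], [0, 3, 0]]
    - [[-3, -7, -38], [0, 7, 0]]
    - [[-1, -8, -38], [0, 7, 0]]
    - [[2, -7, -37], [0, 7, 0]]
    - [[4, -8, -38], [0, 7, 0]]
    - [[7, -7, -36], [0, 7, 0]]
    - [[9, -7, -37], [0, 7, 0]]
    - [[11, -3, -36], [0, 7, 0]]
    - [[13, 0, -34], [0, 7, 0]]
  jaw: 1

```text
time_s: 2.65
tool_pos: [0.5117, 0.3723, 0.3004]
tool_rot: [-90.0, -0.1, 7.3]
force: [0.3, -0.1, -0.3]
grip_width: 0.087
```

Request:
carry_out:
  targets:
    - [[16, 0, -34], [0, 7, 0]]
    - [[17, 0, -33], [0, 7, 0]]
    - [[20, 0, -31], [0, 7, 0]]
    - [[21, 0, -30], [0, 7, 0]]
    - [[23, 0, -29], [0, 7, 0]]
    - [[25, 0, -27], [0, 7, 0]]
    - [[27, 0, -25], [0, 7, 0]]
    - [[28, 0, -24], [0, 7, 0]]
    - [[29, 0, -21], [0, 7, 0]]
    - [[31, 0, -20], [0, 7, 0]]
    - [[32, 0, -18], [0, 7, 0]]
    - [[32, 0, -15], [0, 7, 0]]

```text
time_s: 3.85
tool_pos: [0.6132, -0.0471, 0.2997]
tool_rot: [-90.0, -0.0, -76.7]
force: [0.2, -0.4, -0.0]
grip_width: 0.0873
```

Request:
carry_out:
  targets:
    - [[34, 0, -14], [0, 7, 0]]
    - [[34, 0, -11], [0, 7, 0]]
    - [[0, 0, 0], [0, 0, 0]]
    - [[0, 0, 0], [0, 0, 0]]

```text
time_s: 4.25
tool_pos: [0.6004, -0.1177, 0.2998]
tool_rot: [-90.0, 0.0, -90.5]
force: [-0.0, 1.1, 0.1]
grip_width: 0.0873
```

```bash
python3 - <<'E'
from h import *
o=env.get_obs();print({k:np.round(v,3).tolist() for k,v in o.items()})
im=env.read_camera("wrist"); cv2.imwrite("pics/w1.png",im[:,:,::-1])
np.save("w1.npy",im)
E=ext("wrist",o)
for l in ["hook_grip","rest_seat","carrier","carrier_bow","pot_center","dock","catch_mid","brush_jar"]:
    for r in env.outline_of("wrist",l)[:3]:
        m=r["mask"]; ys,xs=np.nonzero(m)
        print(l,round(r["p"],2),np.round(r["xy"],1),m.sum(),xs.min(),xs.max(),ys.min(),ys.max(), np.round(atz("wrist",r["xy"],0.03,E),3))
E
```

```text
{'time_s': 4.25, 'qpos': [-27.688, 14.896, 44.943, 83.317, -10.532, 86.067, -73.472], 'joint_velocities': [-1.604, 0.394, -2.647, -0.315, -0.767, 0.027, 0.145], 'effort': [1.927, -37.451, 7.67, -31.21, 0.284, -0.069, -0.036], 'tool_pos': [0.6, -0.118, 0.3], 'tool_rot': [-89.969, 0.037, -90.475], 'force': [-0.0, 1.125, 0.145], 'wrist_torque': [-0.043, 0.169, 0.032], 'grip_width': 0.087}
hook_grip 0.65 [434.5 210.7] 1973 422 447 134 257 [ 0.532 -0.295  0.03 ]
rest_seat 0.8 [411.7 195.7] 1763 398 449 167 249 [ 0.556 -0.259  0.03 ]
rest_seat 0.27 [438.4 208.3] 2049 421 447 134 256 [ 0.536 -0.3    0.03 ]
carrier 0.84 [243.3  74.5] 6186 190 277 7 143 [ 0.726 -0.02   0.03 ]
carrier_bow 0.76 [242.5  75.6] 6151 190 277 7 143 [ 0.725 -0.019  0.03 ]
carrier_bow 0.55 [587.3 178.5] 6233 518 639 147 223 [ 0.58  -0.514  0.03 ]
pot_center 0.96 [127.5  66. ] 2488 95 160 44 93 [0.738 0.133 0.03 ]
pot_center 0.84 [222.6  34.2] 2457 195 249 5 63 [0.775 0.003 0.03 ]
pot_center 0.71 [322.2  19.2] 1744 296 345 0 40 [ 0.792 -0.126  0.03 ]
dock 0.97 [243.1 209.8] 3489 186 310 135 240 [ 0.536 -0.006  0.03 ]
catch_mid 0.81 [251.2 217.2] 392 235 272 203 222 [ 0.524 -0.017  0.03 ]
brush_jar 0.91 [454.1  92.5] 4601 405 519 45 123 [ 0.701 -0.305  0.03 ]
```

View pics/w1.png

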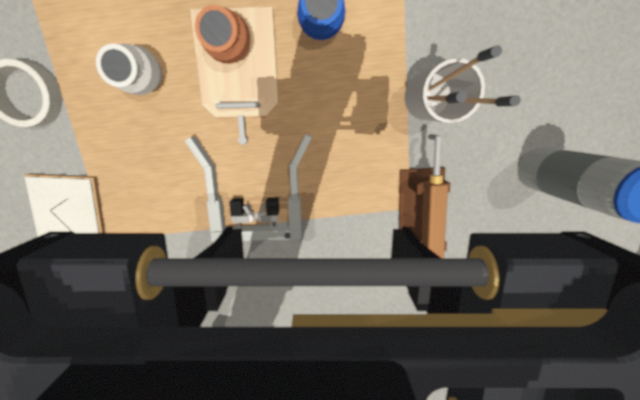

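The terracotta pot on the plywood carrier is at (222,34), with its bow at (238,105) and tongue head at (242,138). The dock rails are at (205–300,140–235) and the rollers at (237–272,207). The hook tool lies in its rest at (437,210), prong at (433,137). The white pot (127,66), the blue pot (322,15) and the notepad are not part of the job. An enlarged crop comes next.

```bash
python3 - <<'E'
import cv2,numpy as np
im=cv2.imread("pics/w1.png")
cv2.imwrite("pics/w1a.png",cv2.resize(im[120:270,380:480],None,fx=4,fy=4,interpolation=cv2.INTER_CUBIC))
cv2.imwrite("pics/w1b.png",cv2.resize(im[0:245,170:330],None,fx=2.4*1.0,fy=2.4,interpolation=cv2.INTER_CUBIC))
E
```

```text
(no output)
```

View pics/w1a.png

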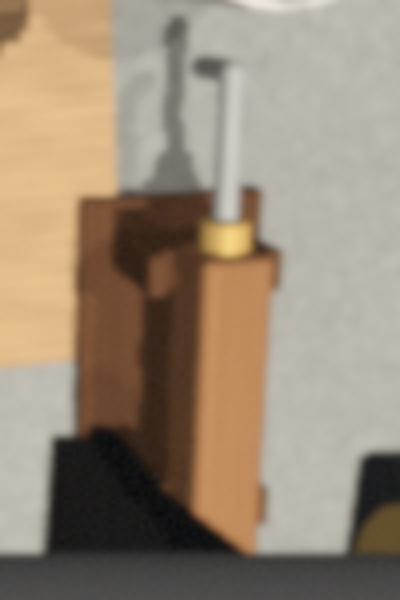

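View pics/w1b.png

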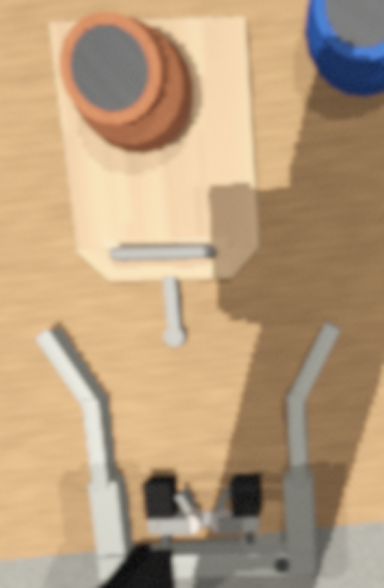

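```bash
python3 - <<'E'
from h import *
o=env.get_obs();E=ext("wrist",o)
a=lambda u,v,z: atz("wrist",(u,v),z,E).round(4)
print("rod end",a(437.7,136,.064)," collar",a(437.3,180,.068))
fl,fr=a(430.7,184.5,.075),a(447,183.7,.075);print("handle front",fl,fr,fl-fr)
bl,br=a(427.5,250,.075),a(444.5,257.5,.075);print("handle back pts",bl,br)
l=fl-bl;r=fr-br;print("yaws",np.degrees(np.arctan2(l[1],l[0])),np.degrees(np.arctan2(r[1],r[0])))
print("bow",a(216.7,105,.03),a(258.3,104.2,.03), "head",a(242.5,139.5,.015))
b1,b2=a(190.8,9.2,.01),a(272.9,7,.01);print("back corners",b1,b2,np.linalg.norm(b1-b2),(b1+b2)/2)
print("front side pts",a(202,104,.01),a(277,101,.01))
print("front edge",a(214,115.5,.01),a(266,115,.01))
print("rail inner? L flare tip",a(187.5,139,.022),"R",a(309,137,.022))
print("rail kink L",a(209,167,.022),"R",a(293,166,.022))
print("pads",a(237,207,.02),a(272.5,206,.02))
for n,cs in [("scene",[]),]: pass
# hook via scene/side predicted
G=np.array([0.5,-0.28,0.06])
E
```

```text
rod end [ 0.6462 -0.2738  0.064 ]  collar [ 0.5885 -0.2776  0.068 ]
handle front [ 0.584  -0.2666  0.075 ] [ 0.585  -0.2881  0.075 ] [-0.001   0.0215  0.    ]
handle back pts [ 0.4895 -0.2712  0.075 ] [ 0.4778 -0.2963  0.075 ]
yaws 2.7868012117301726 4.374181553020558
bow [0.6875 0.0209 0.03  ] [ 0.6882 -0.0364  0.03  ] head [ 0.6394 -0.0075  0.015 ]
back corners [0.81 0.05 0.01] [ 0.8119 -0.0593  0.01  ] 0.1093165129337741 [ 0.81095 -0.00465  0.01   ]
front side pts [0.6896 0.0482 0.01  ] [ 0.693  -0.0597  0.01  ]
front edge [0.6736 0.0326 0.01  ] [ 0.6738 -0.043   0.01  ]
rail inner? L flare tip [0.6412 0.07   0.022 ] R [ 0.6429 -0.1052  0.022 ]
rail kink L [0.6002 0.0432 0.022 ] R [ 0.6009 -0.081   0.022 ]
pads [0.5374 0.0072 0.02  ] [ 0.5387 -0.0476  0.02  ]
```

```bash
python3 - <<'E'
from h import *
o=env.get_obs();p=np.array(o["tool_pos"]);y=o["tool_rot"][2]
q=np.array([0.526,-0.281,0.15]);w=[]
for s in np.linspace(0,1,10)[1:]: w.append((*(p+(q-p)*s),y+(-86.3-y)*s))
rows(p,y,w)
E
```

```text
[[[18, 17, -8], [0, 0, 0]], [[19, 16, -8], [0, -1, 0]], [[18, 17, -9], [0, 0, 0]], [[18, 16, -8], [0, -1, 0]], [[18, 17, -9], [0, 0, 0]], [[18, 17, -9], [0, -1, 0]], [[18, 16, -9], [0, 0, 0]], [[18, 17, -9], [0, -1, 0]], [[18, 16, -10], [0, 0, 0]]] end [ 0.5259 -0.2812  0.1505] -86.33
```

Request:
carry_out:
  targets:
    - [[18, 17, -8], [0, 0, 0]]
    - [[19, 16, -8], [0, -1, 0]]
    - [[18, 17, -9], [0, 0, 0]]
    - [[18, 16, -8], [0, -1, 0]]
    - [[18, 17, -9], [0, 0, 0]]
    - [[18, 17, -9], [0, -1, 0]]
    - [[18, 16, -9], [0, 0, 0]]
    - [[18, 17, -9], [0, -1, 0]]
    - [[18, 16, -10], [0, 0, 0]]
    - [[0, 0, 0], [0, 0, 0]]
    - [[0, 0, 0], [0, 0, 0]]

```text
time_s: 5.8
tool_pos: [0.5257, -0.2816, 0.1507]
tool_rot: [-90.0, 0.0, -86.4]
force: [-0.1, 0.5, 0.6]
grip_width: 0.0866
```

```bash
python3 - <<'E'
from h import *
o=env.get_obs();print({k:np.round(v,3).tolist() for k,v in o.items() if k in("time_s","tool_pos","tool_rot","force","qpos")})
im=env.read_camera("wrist"); cv2.imwrite("pics/w2.png",im[:,:,::-1])
im=env.read_camera("side"); cv2.imwrite("pics/s2.png",cv2.resize(im[150:350,280:500,::-1],None,fx=3.3,fy=3,interpolation=cv2.INTER_CUBIC))
E
```

```text
{'time_s': 5.8, 'qpos': [-13.415, 18.519, 47.215, 97.86, -14.398, 69.933, -49.124], 'tool_pos': [0.526, -0.282, 0.151], 'tool_rot': [-89.996, 0.03, -86.441], 'force': [-0.093, 0.461, 0.61]}
```

View pics/w2.png

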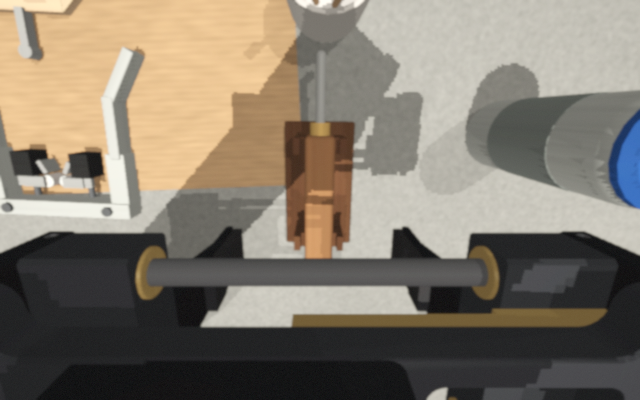

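View pics/s2.png

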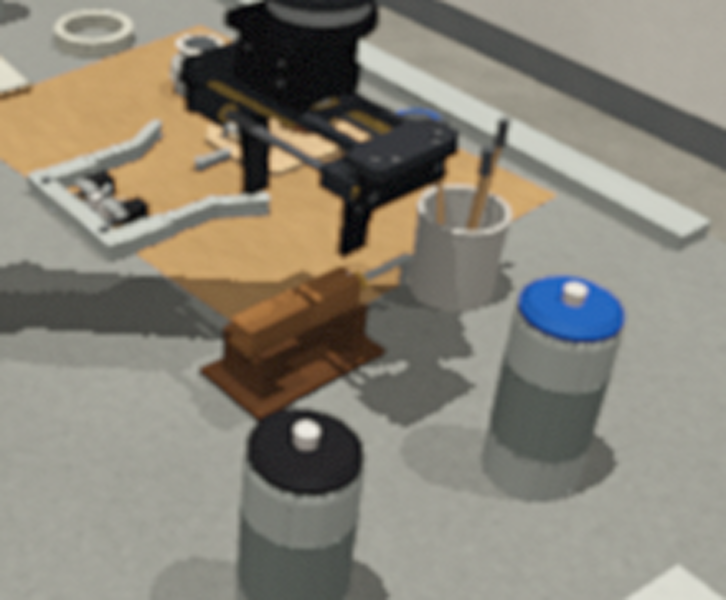

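```bash
python3 - <<'E'
from h import *
o=env.get_obs();E=ext("wrist",o)
a=lambda u,v,z: atz("wrist",(u,v),z,E).round(4)
print("front",a(306,137,.075),a(335,137,.075),"mid far",a(305,258,.075),a(331,258,.075),"rod",a(321,52,.064),a(320.5,122,.064))
print("base",a(286,122,.008),a(352,122,.008), a(287,240,.008),a(349.5,250,.008))
print("jar bottom near",a(330,44,.045), "dock corner",a(131,216,.022),"flare",a(131,48,.022),a(108,99,.022))
im=cv2.imread("pics/w2.png");cv2.imwrite("pics/w2a.png",cv2.resize(im[30:270,260:380],None,fx=2.5*1.0,fy=2.5,interpolation=cv2.INTER_CUBIC))
E
```

```text
front [ 0.5832 -0.2686  0.075 ] [ 0.5847 -0.2912  0.075 ] mid far [ 0.4794 -0.2734  0.075 ] [ 0.4809 -0.2961  0.075 ] rod [ 0.6466 -0.2762  0.064 ] [ 0.595  -0.2793  0.064 ]
base [ 0.5916 -0.2461  0.008 ] [ 0.5957 -0.3111  0.008 ] [ 0.4658 -0.2518  0.008 ] [ 0.4582 -0.3215  0.008 ]
jar bottom near [ 0.6565 -0.2831  0.045 ] dock corner [ 0.4883 -0.0922  0.022 ] flare [ 0.6467 -0.1081  0.022 ] [ 0.602  -0.0825  0.022 ]
```

View pics/w2a.png

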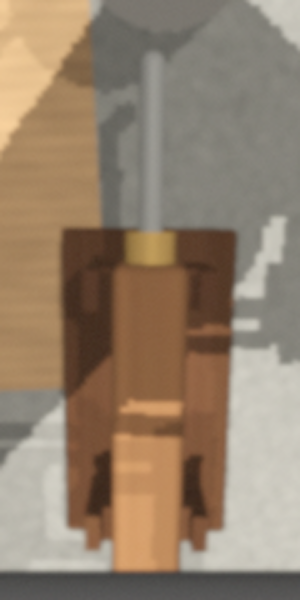

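Request:
carry_out:
  targets:
    - [[0, 20, 3], [0, 0.5, 0]]
    - [[0, 25, 0], [0, 0, 0]]
    - [[0, 25, 0], [0, 0, 0]]
    - [[0, 20, 0], [0, 0, 0]]
    - [[0, 12, 0], [0, 0, 0]]
    - [[0, 5, 0], [0, 0, 0]]
    - [[0, 0, 0], [0, 0, 0]]
    - [[0, 0, 0], [0, 0, 0]]

```text
time_s: 6.7
tool_pos: [0.5295, -0.2818, 0.0446]
tool_rot: [-89.9, -0.0, -86.9]
force: [0.5, 0.2, 0.2]
grip_width: 0.0872
```

Request:
carry_out:
  targets:
    - [[0, 0, 0], [0, 0, 0]]
    - [[0, 0, 0], [0, 0, 0]]
    - [[0, 0, 0], [0, 0, 0]]
    - [[0, 0, 0], [0, 0, 0]]
    - [[0, 0, 0], [0, 0, 0]]
    - [[0, 0, 0], [0, 0, 0]]
    - [[0, 0, 0], [0, 0, 0]]
    - [[0, 0, 0], [0, 0, 0]]
  jaw: 0
  squeeze: 45

```text
time_s: 7.5
tool_pos: [0.5286, -0.2816, 0.0435]
tool_rot: [-90.0, 0.0, -86.9]
force: [-0.8, -0.5, 0.1]
grip_width: 0.031
```

Request:
carry_out:
  targets:
    - [[0, 0, 0], [0, 0, 0]]
    - [[0, 0, 0], [0, 0, 0]]
    - [[0, 0, 0], [0, 0, 0]]
    - [[0, 0, 0], [0, 0, 0]]

```text
time_s: 7.9
tool_pos: [0.5286, -0.2817, 0.0435]
tool_rot: [-90.0, -0.0, -86.9]
force: [-0.1, 0.4, -0.3]
grip_width: 0.0243
```

```bash
python3 - <<'E'
from h import *
o=env.get_obs();print({k:np.round(v,4).tolist() for k,v in o.items() if k not in("effort","joint_velocities")})
E
```

```text
{'time_s': 7.9, 'qpos': [-10.1232, 25.8948, 43.914, 103.0294, -20.6038, 59.377, -45.2856], 'tool_pos': [0.5286, -0.2817, 0.0435], 'tool_rot': [-89.9995, -0.0057, -86.899], 'force': [-0.1391, 0.3507, -0.2837], 'wrist_torque': [-0.121, 0.1557, 0.0053], 'grip_width': 0.0243}
```

```bash
python3 - <<'E'
from h import *
o=env.get_obs();p=np.array(o["tool_pos"]);y=o["tool_rot"][2]
w=[(p[0],p[1],p[2]+d,y) for d in (.005,.015,.03)]
w+=[(p[0]-.005,p[1],p[2]+.045,y),(p[0]-.012,p[1],p[2]+.061,y)]
a=np.array([p[0]-.012,p[1],p[2]+.061]);q=np.array([0.593,-0.010,0.1045])
s0=np.linspace(0,1,15)[1:]; s0=s0*s0*(3-2*s0)
for s in s0: w.append((*(a+(q-a)*s),y+(-89-y)*s))
rows(p,y,w)
E
```

```text
[[[0, -5, 0], [0, 0, 0]], [[0, -10, 0], [0, 0, 0]], [[0, -15, 0], [0, 0, 0]], [[0, -15, -5], [0, 0, 0]], [[-1, -16, -7], [0, 0, 0]], [[-4, 0, 1], [0, 0, 0]], [[-10, 0, 4], [0, 0, 0]], [[-17, 0, 6], [0, 0, 0]], [[-22, 0, 7], [0, 0, 0]], [[-25, 0, 9], [0, 1, 0]], [[-27, 0, 8], [0, 0, 0]], [[-29, 0, 10], [0, 0, 0]], [[-28, 0, 9], [0, 0, 0]], [[-28, 0, 9], [0, 0, 0]], [[-25, 0, 8], [0, 1, 0]], [[-21, 0, 6], [0, 0, 0]], [[-17, 0, 5], [0, 0, 0]], [[-11, 0, 4], [0, 0, 0]], [[-4, 0, 1], [0, 0, 0]]] end [ 0.5932 -0.0102  0.1045] -88.9
```

Request:
carry_out:
  targets:
    - [[0, -5, 0], [0, 0, 0]]
    - [[0, -10, 0], [0, 0, 0]]
    - [[0, -15, 0], [0, 0, 0]]
    - [[0, -15, -5], [0, 0, 0]]
    - [[-1, -16, -7], [0, 0, 0]]
    - [[-4, 0, 1], [0, 0, 0]]
    - [[-10, 0, 4], [0, 0, 0]]
    - [[-17, 0, 6], [0, 0, 0]]
    - [[-22, 0, 7], [0, 0, 0]]
    - [[-25, 0, 9], [0, 1, 0]]
    - [[-27, 0, 8], [0, 0, 0]]
    - [[-29, 0, 10], [0, 0, 0]]

```text
time_s: 9.1
tool_pos: [0.5551, -0.143, 0.1037]
tool_rot: [-90.1, 0.0, -87.9]
force: [-0.8, -0.1, -1.4]
grip_width: 0.0236
```

Request:
carry_out:
  targets:
    - [[-28, 0, 9], [0, 0, 0]]
    - [[-28, 0, 9], [0, 0, 0]]
    - [[-25, 0, 8], [0, 1, 0]]
    - [[-21, 0, 6], [0, 0, 0]]
    - [[-17, 0, 5], [0, 0, 0]]
    - [[-11, 0, 4], [0, 0, 0]]
    - [[-4, 0, 1], [0, 0, 0]]
    - [[0, 0, 0], [0, 0, 0]]
    - [[0, 0, 0], [0, 0, 0]]

```text
time_s: 10.0
tool_pos: [0.5929, -0.0115, 0.1045]
tool_rot: [-90.0, -0.0, -89.0]
force: [0.2, -0.4, 0.1]
grip_width: 0.0237
```

```bash
python3 - <<'E'
from h import *
o=env.get_obs();print({k:np.round(v,4).tolist() for k,v in o.items() if k not in("effort","joint_velocities")})
im=env.read_camera("wrist"); cv2.imwrite("pics/w3.png",im[:,:,::-1])
im=env.read_camera("side"); cv2.imwrite("pics/s3.png",cv2.resize(im[130:280,280:440,::-1],None,fx=4,fy=4,interpolation=cv2.INTER_CUBIC))
E
```

```text
{'time_s': 10.0, 'qpos': [-35.6331, 19.6127, 41.0466, 100.9411, -14.0663, 64.7041, -79.1552], 'tool_pos': [0.5929, -0.0115, 0.1045], 'tool_rot': [-90.0101, -0.0392, -88.9931], 'force': [0.1631, -0.4039, 0.0945], 'wrist_torque': [-0.068, 0.1519, -0.0155], 'grip_width': 0.0237}
```

View pics/w3.png

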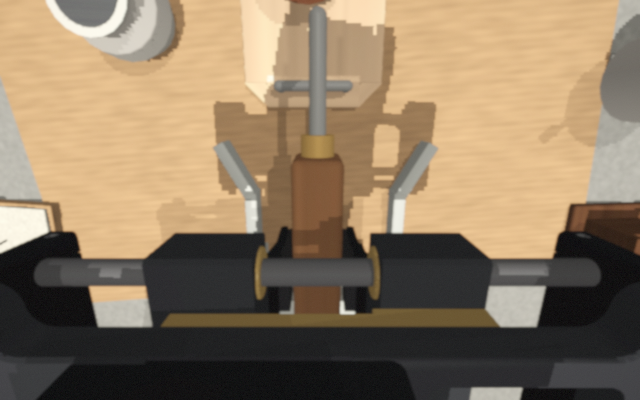

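View pics/s3.png

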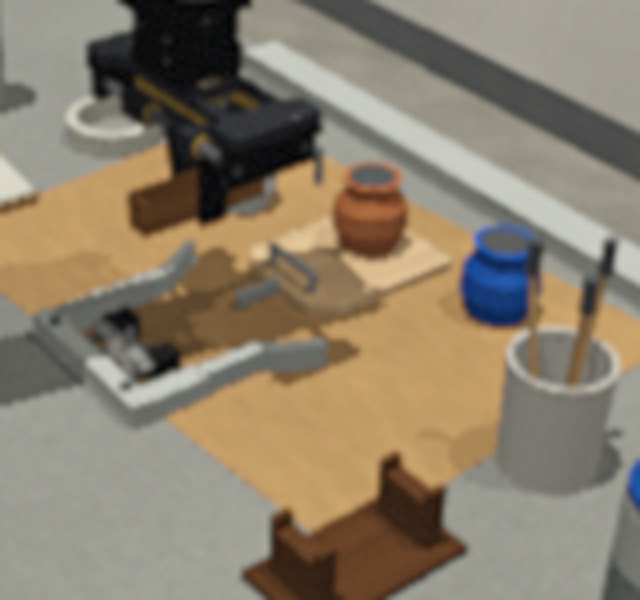

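```bash
python3 - <<'E'
from h import *
o=env.get_obs();E=ext("wrist",o)
a=lambda u,v,z: atz("wrist",(u,v),z,E).round(4)
b1,b2=a(276,86,.028),a(352,86,.028);print("bow",b1,b2,(b1+b2)/2)
print("rod end",a(317,10,.125),"handle front",a(295,158,.136),a(340,158,.136))
c=np.array(o["tool_pos"]);R=Ro.from_euler("xyz",o["tool_rot"],degrees=True).as_matrix()
tip=c+R@np.array([0,-.0165+.031,.115]);top=c+R@np.array([0,-.0165,.119])
print("tip pred",tip.round(4),"rodend px",proj("wrist",[top+[0,0,.0]],E))
print("carrier front corners",a(265,107,.01),a(355,107,.01),a(246,83,.01),a(382,83,.01))
print("flare tips",a(219,146,.022),a(434,148,.022),"kink",a(252,192,.022),a(396,193,.022))
im=cv2.imread("pics/w3.png");cv2.imwrite("pics/w3a.png",cv2.resize(im[0:220,200:450],None,fx=3,fy=2.7,interpolation=cv2.INTER_CUBIC))
E
```

```text
bow [0.6867 0.0204 0.028 ] [ 0.6877 -0.0364  0.028 ] [ 0.6872 -0.008   0.028 ]
rod end [ 0.7089 -0.0098  0.125 ] handle front [ 0.6485 -0.0012  0.136 ] [ 0.6488 -0.0208  0.136 ]
tip pred [ 0.708  -0.0096  0.0902] rodend px [[316.56256884   4.85032781]]
carrier front corners [0.6719 0.0321 0.01  ] [ 0.6731 -0.0416  0.01  ] [0.6901 0.0468 0.01  ] [ 0.6919 -0.0624  0.01  ]
flare tips [0.6409 0.0682 0.022 ] [ 0.6421 -0.1057  0.022 ] kink [0.6029 0.0431 0.022 ] [ 0.604  -0.0782  0.022 ]
```

View pics/w3a.png

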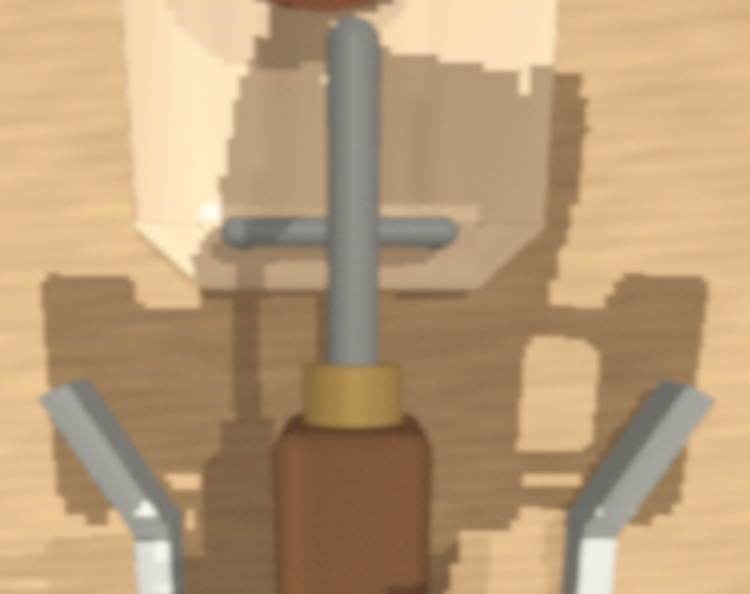

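Request:
carry_out:
  targets:
    - [[0, 15, 0], [0, 0, 0]]
    - [[0, 20, 0], [0, 0, 0]]
    - [[0, 15, 0], [0, 0, 0]]
    - [[0, 10, 0], [0, 0, 0]]
    - [[0, 8, 0], [0, 0, 0]]
    - [[0, 5, 0], [0, 0, 0]]
    - [[0, 2, 0], [0, 0, 0]]
    - [[0, 0, 0], [0, 0, 0]]
    - [[0, 0, 0], [0, 0, 0]]

```text
time_s: 11.0
tool_pos: [0.5937, -0.01, 0.0301]
tool_rot: [-89.9, 0.0, -88.9]
force: [-0.1, -0.4, -0.9]
grip_width: 0.0237
```

```bash
python3 - <<'E'
from h import *
for i in range(4):
    o=env.get_obs();print({k:np.round(v,4).tolist() for k,v in o.items() if k in("time_s","tool_pos","tool_rot","force")})
    im=env.read_camera("wrist")
cv2.imwrite("pics/w4.png",im[:,:,::-1])
im=env.read_camera("side"); cv2.imwrite("pics/s4.png",cv2.resize(im[150:250,290:420,::-1],None,fx=5,fy=5,interpolation=cv2.INTER_CUBIC))
E
```

```text
{'time_s': 11.0, 'tool_pos': [0.5937, -0.01, 0.0301], 'tool_rot': [-89.9368, 0.0102, -88.8926], 'force': [-0.06, -0.4282, -0.9029]}
{'time_s': 11.05, 'tool_pos': [0.5937, -0.01, 0.0302], 'tool_rot': [-89.932, 0.014, -88.8938], 'force': [-0.0287, -0.1846, -1.2655]}
{'time_s': 11.1, 'tool_pos': [0.5937, -0.01, 0.0301], 'tool_rot': [-89.9394, 0.0139, -88.8898], 'force': [0.0494, -0.019, -0.6575]}
{'time_s': 11.15, 'tool_pos': [0.5936, -0.01, 0.0301], 'tool_rot': [-89.9433, 0.0149, -88.8885], 'force': [-0.0426, -0.6453, -1.8315]}
```

View pics/w4.png

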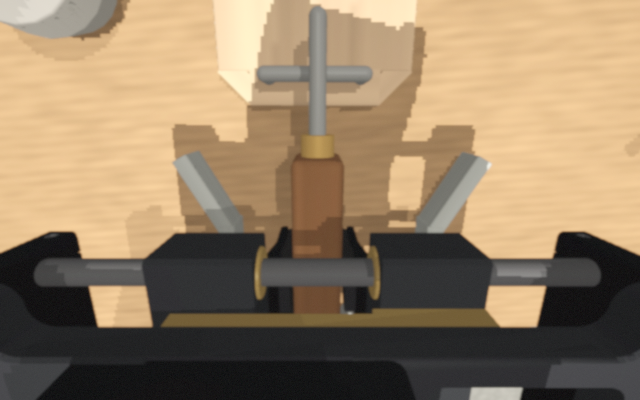

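View pics/s4.png

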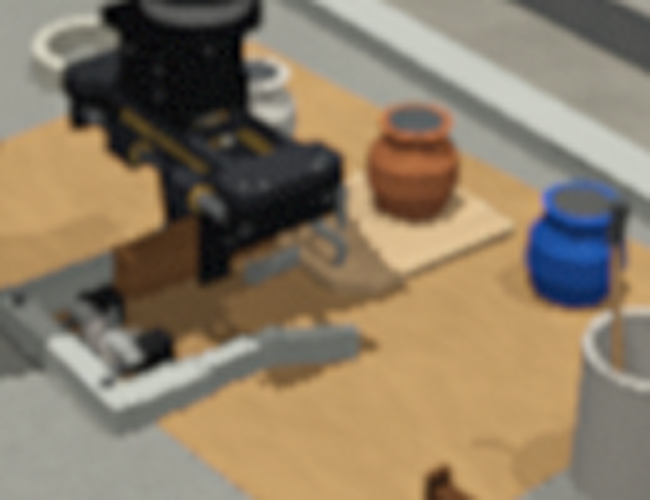

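Request:
carry_out:
  targets:
    - [[0, 0, -4], [0, 0, 0]]
    - [[0, 0, -4], [0, 0, 0]]
    - [[0, 0, -2], [0, 0, 0]]
    - [[0, 0, -1], [0, 0, 0]]
    - [[0, 0, -1], [0, 0, 0]]
    - [[0, 0, -1], [0, 0, 0]]
    - [[0, 0, -1], [0, 0, 0]]
    - [[0, 0, -1], [0, 0, 0]]

```text
time_s: 12.05
tool_pos: [0.579, -0.0103, 0.0298]
tool_rot: [-89.9, -0.0, -88.9]
force: [3.4, 0.1, -2.7]
grip_width: 0.0236
```

Request:
carry_out:
  targets:
    - [[0.2, 0, -1], [0, 0, 0]]
    - [[0.2, 0, -1], [0, 0, 0]]
    - [[0.5, 0, -1], [0, 0, 0]]
    - [[0.5, 0, -1.5], [0, 0, 0]]
    - [[0.5, 0, -1.5], [0, 0, 0]]
    - [[0.5, 0, -2], [0, 0, 0]]
    - [[0.5, 0, -2], [0, 0, 0]]

```text
time_s: 12.75
tool_pos: [0.5683, -0.0135, 0.0297]
tool_rot: [-90.0, 0.0, -88.9]
force: [3.9, -0.4, -1.7]
grip_width: 0.0237
```

```bash
python3 - <<'E'
from h import *
o=env.get_obs();print({k:np.round(v,4).tolist() for k,v in o.items() if k in("time_s","tool_pos","tool_rot","force","wrist_torque")})
im=env.read_camera("wrist")
cv2.imwrite("pics/w5.png",im[:,:,::-1])
E
```

```text
{'time_s': 12.75, 'tool_pos': [0.5683, -0.0135, 0.0297], 'tool_rot': [-89.9783, 0.0056, -88.8948], 'force': [3.8688, -0.4106, -1.7406], 'wrist_torque': [0.0978, -0.542, 0.017]}
```

View pics/w5.png

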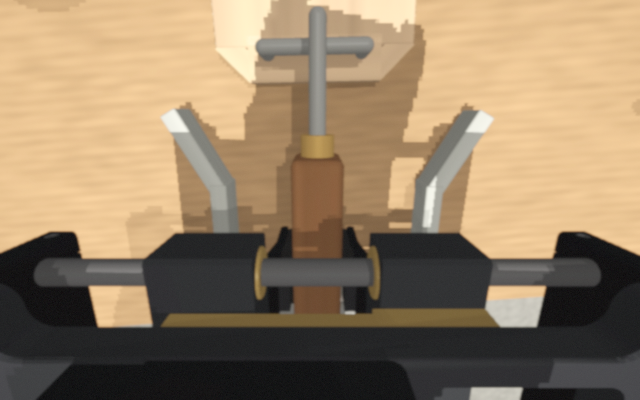

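Request:
carry_out:
  targets:
    - [[0.5, 0, -2], [0, 0, 0]]
    - [[0.5, 0, -2.5], [0, 0, 0]]
    - [[0.5, 0, -2.5], [0, 0, 0]]
    - [[0.5, 0, -2.5], [0, 0, 0]]
    - [[0.5, 0, -2.5], [0, 0, 0]]
    - [[0.5, 0, -2.5], [0, 0, 0]]
    - [[0.5, 0, -2.5], [0, 0, 0]]
    - [[0.5, 0, -2.5], [0, 0, 0]]
    - [[0.2, 0, -2.5], [0, 0, 0]]
    - [[0, 0, -2.5], [0, 0, 0]]
    - [[0, 0, -2.5], [0, 0, 0]]
    - [[0, 0, -2.5], [0, 0, 0]]

```text
time_s: 14.0
tool_pos: [0.5387, -0.0183, 0.0296]
tool_rot: [-90.0, -0.0, -88.9]
force: [4.1, -0.2, -1.3]
grip_width: 0.024
```

Request:
carry_out:
  targets:
    - [[0, 0, -2.5], [0, 0, 0]]
    - [[0, 0, -2.5], [0, 0, 0]]
    - [[0, 0, -2.5], [0, 0, 0]]
    - [[0, 0, -2.5], [0, 0, 0]]
    - [[0, 0, -2], [0, 0, 0]]
    - [[0, 0, -2], [0, 0, 0]]

```text
time_s: 14.6
tool_pos: [0.5247, -0.0185, 0.0296]
tool_rot: [-90.0, 0.0, -88.9]
force: [4.3, 0.2, -1.6]
grip_width: 0.0236
```

```bash
python3 - <<'E'
from h import *
o=env.get_obs();print({k:np.round(v,4).tolist() for k,v in o.items() if k in("time_s","tool_pos","tool_rot","force","wrist_torque")})
im=env.read_camera("wrist")
cv2.imwrite("pics/w6.png",im[:,:,::-1])
im=env.read_camera("scene"); cv2.imwrite("pics/sc6.png",cv2.resize(im[170:290,260:400,::-1],None,fx=5,fy=4.5,interpolation=cv2.INTER_CUBIC))
E
```

```text
{'time_s': 14.6, 'tool_pos': [0.5247, -0.0185, 0.0296], 'tool_rot': [-89.9924, 0.0035, -88.8942], 'force': [4.3303, 0.2188, -1.5601], 'wrist_torque': [-0.0342, -0.6346, 0.0099]}
```

View pics/w6.png

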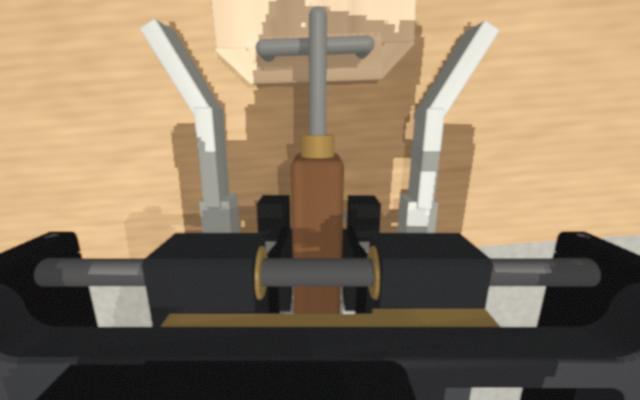

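View pics/sc6.png

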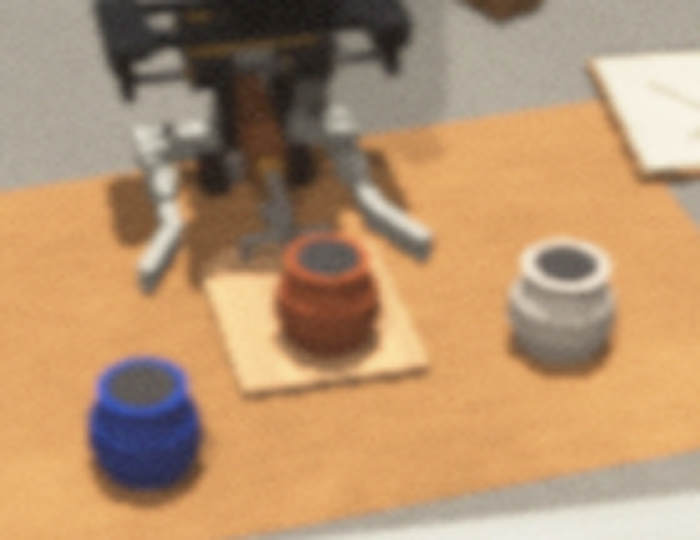

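Request:
carry_out:
  targets:
    - [[0, 0, -2.5], [0, 0, 0]]
    - [[0, 0, -2.5], [0, 0, 0]]
    - [[0, 0, -2.5], [0, 0, 0]]
    - [[0, 0, -2.5], [0, 0, 0]]
    - [[0, 0, -2.5], [0, 0, 0]]
    - [[0, 0, -2.5], [0, 0, 0]]
    - [[0, 0, -2.5], [0, 0, 0]]
    - [[0, 0, -2.5], [0, 0, 0]]

```text
time_s: 15.5
tool_pos: [0.5047, -0.0189, 0.0296]
tool_rot: [-90.0, 0.0, -88.9]
force: [2.7, 0.5, -1.9]
grip_width: 0.0241
```

Request:
carry_out:
  targets:
    - [[0, 0, -2.5], [0, 0, 0]]
    - [[0, 0, -2.5], [0, 0, 0]]
    - [[0, 0, -2.5], [0, 0, 0]]
    - [[0, 0, -2.5], [0, 0, 0]]
    - [[0, 0, -2.5], [0, 0, 0]]
    - [[0, 0, -2], [0, 0, 0]]

```text
time_s: 16.1
tool_pos: [0.4901, -0.0192, 0.0296]
tool_rot: [-90.0, 0.0, -88.9]
force: [3.2, 0.0, -2.1]
grip_width: 0.0238
```

Request:
carry_out:
  targets:
    - [[0, 0, -2], [0, 0, 0]]
    - [[0, 0, -2], [0, 0, 0]]
    - [[0, 0, -2], [0, 0, 0]]
    - [[0, 0, -2], [0, 0, 0]]
    - [[0, 0, -1], [0, 0, 0]]

```text
time_s: 16.6
tool_pos: [0.4812, -0.0193, 0.0296]
tool_rot: [-90.0, 0.0, -88.9]
force: [3.2, 1.1, -2.2]
grip_width: 0.0235
```

```bash
python3 - <<'E'
from h import *
o=env.get_obs();print({k:np.round(v,4).tolist() for k,v in o.items() if k in("time_s","tool_pos","tool_rot","force","wrist_torque")})
im=env.read_camera("wrist")
cv2.imwrite("pics/w7.png",im[:,:,::-1])
im=env.read_camera("scene"); cv2.imwrite("pics/sc7.png",cv2.resize(im[170:290,260:400,::-1],None,fx=5,fy=4.5,interpolation=cv2.INTER_CUBIC))
E
```

```text
{'time_s': 16.6, 'tool_pos': [0.4812, -0.0193, 0.0296], 'tool_rot': [-89.9998, 0.0078, -88.8932], 'force': [3.2079, 1.1246, -2.206], 'wrist_torque': [-0.0292, -0.6819, -0.015]}
```

View pics/w7.png

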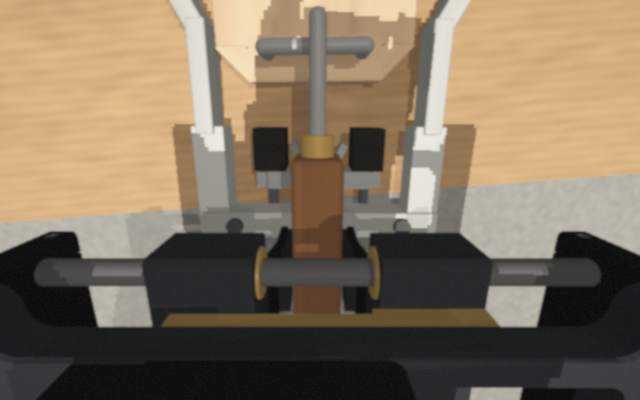

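View pics/sc7.png

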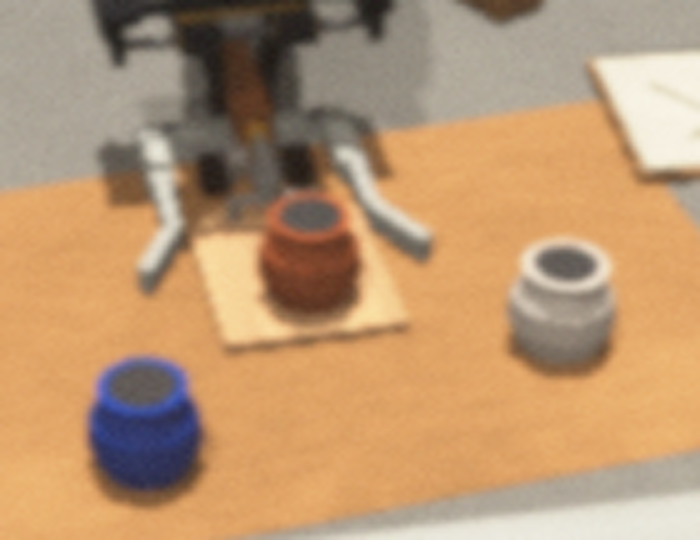

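```bash
python3 - <<'E'
from h import *
o=env.get_obs();E=ext("wrist",o)
a=lambda u,v,z: atz("wrist",(u,v),z,E).round(4)
for z in (.012,.018,.022): print("pad face",z,a(270,128,z),a(367,128,z))
print("carrier front",a(285,82,.01),a(350,82,.01),"bow",a(262,46,.028),a(370,45,.028))
print("kink rails",a(206,22,.022),a(440,22,.022),a(208,128,.022),a(428,128,.022))
im=cv2.imread("pics/w7.png");cv2.imwrite("pics/w7a.png",cv2.resize(im[0:240,170:470],None,fx=2.6,fy=2.4,interpolation=cv2.INTER_CUBIC))
E
```

```text
pad face 0.012 [0.5468 0.0092 0.012 ] [ 0.5478 -0.0473  0.012 ]
pad face 0.018 [0.5471 0.0083 0.018 ] [ 0.5481 -0.0464  0.018 ]
pad face 0.022 [0.5473 0.0077 0.022 ] [ 0.5483 -0.0457  0.022 ]
carrier front [5.723e-01 4.000e-04 1.000e-02] [ 0.573  -0.0364  0.01  ] bow [0.5871 0.0098 0.028 ] [ 0.5886 -0.0437  0.028 ]
kink rails [0.5988 0.0388 0.022 ] [ 0.601  -0.0792  0.022 ] [0.5466 0.0419 0.022 ] [ 0.5489 -0.0793  0.022 ]
```

View pics/w7a.png

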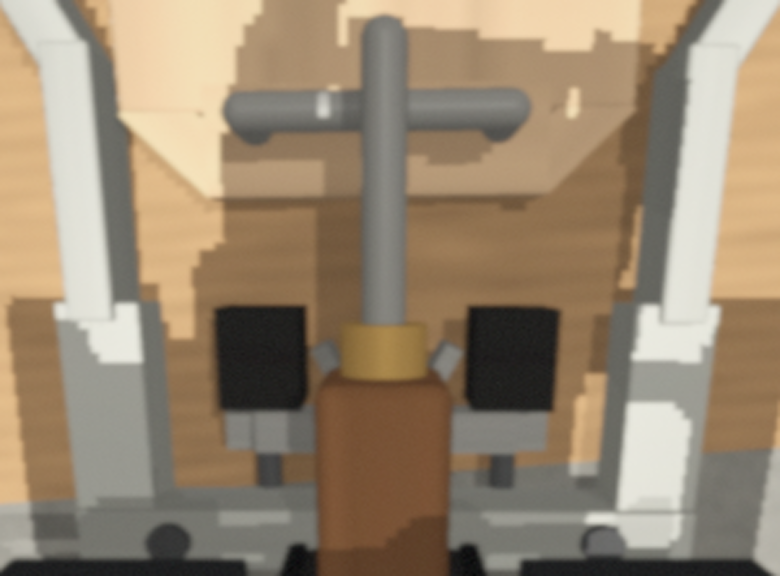

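Request:
carry_out:
  targets:
    - [[0, 0, -1.5], [0, 0, 0]]
    - [[0, 0, -1.5], [0, 0, 0]]
    - [[0, 0, -1.5], [0, 0, 0]]
    - [[0, 0, -1.5], [0, 0, 0]]
    - [[0, 0, -1], [0, 0, 0]]
    - [[0, 0, -1], [0, 0, 0]]

```text
time_s: 17.3
tool_pos: [0.4733, -0.0195, 0.0296]
tool_rot: [-90.0, 0.0, -88.9]
force: [4.7, 0.0, -1.5]
grip_width: 0.0235
```

Request:
carry_out:
  targets:
    - [[0, 0, -1], [0, 0, 0]]
    - [[0, 0, -1], [0, 0, 0]]
    - [[0, 0, -1], [0, 0, 0]]
    - [[0, 0, -1], [0, 0, 0]]

```text
time_s: 17.7
tool_pos: [0.4694, -0.0196, 0.0296]
tool_rot: [-90.0, -0.0, -88.9]
force: [4.6, 0.4, -2.0]
grip_width: 0.0234
```

Request:
carry_out:
  targets:
    - [[0, 0, -1], [0, 0, 0]]
    - [[0, 0, -1], [0, 0, 0]]
    - [[0, 0, -1], [0, 0, 0]]

```text
time_s: 18.0
tool_pos: [0.4674, -0.02, 0.0298]
tool_rot: [-89.9, -0.0, -88.9]
force: [6.8, -0.8, -4.5]
grip_width: 0.0237
```

Request:
carry_out:
  targets:
    - [[0, 0, -1], [0, 0, 0]]
    - [[0, 0, -1], [0, 0, 0]]

```text
time_s: 18.2
tool_pos: [0.4656, -0.0199, 0.0299]
tool_rot: [-89.8, -0.0, -88.9]
force: [7.1, 0.0, -4.9]
grip_width: 0.0236
```

Request:
carry_out:
  targets:
    - [[0, 0, -1], [0, 0, 0]]
    - [[0, 0, -1], [0, 0, 0]]

```text
time_s: 18.4
tool_pos: [0.4633, -0.0199, 0.0298]
tool_rot: [-89.9, -0.0, -88.9]
force: [5.6, -0.2, -3.4]
grip_width: 0.0237
```

Request:
carry_out:
  targets:
    - [[0, 0, -0.7], [0, 0, 0]]
    - [[0, 0, -0.7], [0, 0, 0]]

```text
time_s: 18.6
tool_pos: [0.4614, -0.0199, 0.0297]
tool_rot: [-89.9, -0.0, -88.9]
force: [5.0, 0.5, -2.9]
grip_width: 0.0235
```

```bash
python3 - <<'E'
from h import *
o=env.get_obs();print({k:np.round(v,4).tolist() for k,v in o.items() if k in("time_s","tool_pos","tool_rot","force","wrist_torque")})
im=env.read_camera("wrist");E=ext("wrist",o)
cv2.imwrite("pics/w8a.png",cv2.resize(im[0:240,170:470,::-1],None,fx=2.6,fy=2.4,interpolation=cv2.INTER_CUBIC))
E
```

```text
{'time_s': 18.6, 'tool_pos': [0.4614, -0.0199, 0.0297], 'tool_rot': [-89.9411, -0.0111, -88.9074], 'force': [4.9666, 0.5278, -2.8699], 'wrist_torque': [-0.21, -0.8896, -0.0866]}
```

View pics/w8a.png

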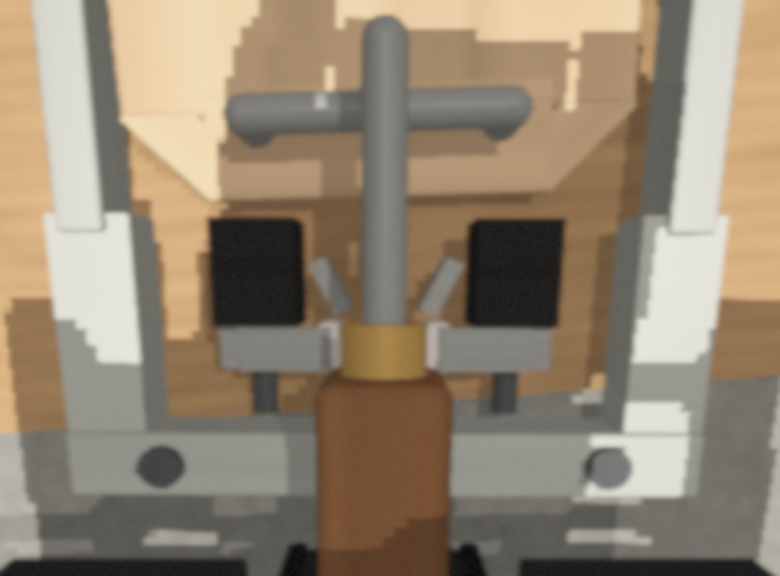

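Request:
carry_out:
  targets:
    - [[0, 0, -0.5], [0, 0, 0]]
    - [[0, 0, -0.5], [0, 0, 0]]

```text
time_s: 18.85
tool_pos: [0.4599, -0.0198, 0.0296]
tool_rot: [-90.0, -0.0, -88.9]
force: [3.7, -0.9, -1.5]
grip_width: 0.0235
```

Request:
carry_out:
  targets:
    - [[0, 0, -0.5], [0, 0, 0]]
    - [[0, 0, -0.5], [0, 0, 0]]

```text
time_s: 19.05
tool_pos: [0.4585, -0.0198, 0.0295]
tool_rot: [-90.0, 0.0, -88.9]
force: [2.7, -1.2, -0.9]
grip_width: 0.0236
```

Request:
carry_out:
  targets:
    - [[0, 0, -0.5], [0, 0, 0]]
    - [[0, 0, -0.5], [0, 0, 0]]

```text
time_s: 19.25
tool_pos: [0.4574, -0.0198, 0.0294]
tool_rot: [-90.1, 0.0, -88.9]
force: [2.0, -0.4, -1.1]
grip_width: 0.0239
```

Request:
carry_out:
  targets:
    - [[0, 0, -0.5], [0, 0, 0]]
    - [[0, 0, -0.3], [0, 0, 0]]

```text
time_s: 19.45
tool_pos: [0.4568, -0.0197, 0.0294]
tool_rot: [-90.0, 0.0, -88.9]
force: [2.6, 0.1, -2.2]
grip_width: 0.0236
```

Request:
carry_out:
  targets:
    - [[0, 0, -0.5], [0, 0, 0]]

```text
time_s: 19.55
tool_pos: [0.4567, -0.0197, 0.0295]
tool_rot: [-90.0, 0.0, -88.9]
force: [3.2, -0.3, -1.6]
grip_width: 0.0235
```

Request:
carry_out:
  targets:
    - [[0, 0, -0.5], [0, 0, 0]]

```text
time_s: 19.65
tool_pos: [0.4567, -0.0198, 0.0296]
tool_rot: [-89.9, -0.0, -88.9]
force: [4.5, -0.6, -1.9]
grip_width: 0.0235
```

Request:
carry_out:
  targets:
    - [[0, 0, -0.5], [0, 0, 0]]

```text
time_s: 19.75
tool_pos: [0.4565, -0.0198, 0.0298]
tool_rot: [-89.9, -0.0, -88.9]
force: [5.5, -1.3, -3.2]
grip_width: 0.0235
```

Request:
carry_out:
  targets:
    - [[0, 0, -0.5], [0, 0, 0]]
    - [[0, 0, -0.5], [0, 0, 0]]
    - [[0, 0, 0], [0, 0, 0]]

```text
time_s: 20.05
tool_pos: [0.4558, -0.02, 0.0298]
tool_rot: [-89.9, -0.0, -88.9]
force: [6.3, -0.2, -3.0]
grip_width: 0.0233
```

```bash
python3 - <<'E'
from h import *
for i in range(3):
    o=env.get_obs();print({k:np.round(v,4).tolist() for k,v in o.items() if k in("time_s","tool_pos","tool_rot","force","wrist_torque")})
    im=env.read_camera("wrist")
cv2.imwrite("pics/w9a.png",cv2.resize(im[0:240,170:470,::-1],None,fx=2.6,fy=2.4,interpolation=cv2.INTER_CUBIC))
E
```

```text
{'time_s': 20.05, 'tool_pos': [0.4558, -0.02, 0.0298], 'tool_rot': [-89.8552, -0.0205, -88.9055], 'force': [6.322, -0.217, -3.0011], 'wrist_torque': [-0.3423, -1.0135, -0.1566]}
{'time_s': 20.1, 'tool_pos': [0.4558, -0.02, 0.0298], 'tool_rot': [-89.858, -0.0205, -88.906], 'force': [5.6901, -0.7692, -3.6589], 'wrist_torque': [-0.3217, -0.9975, -0.2192]}
{'time_s': 20.15, 'tool_pos': [0.4558, -0.02, 0.0298], 'tool_rot': [-89.8549, -0.02, -88.9059], 'force': [6.0984, -1.1266, -4.0468], 'wrist_torque': [-0.3157, -0.9635, -0.1565]}
```

View pics/w9a.png

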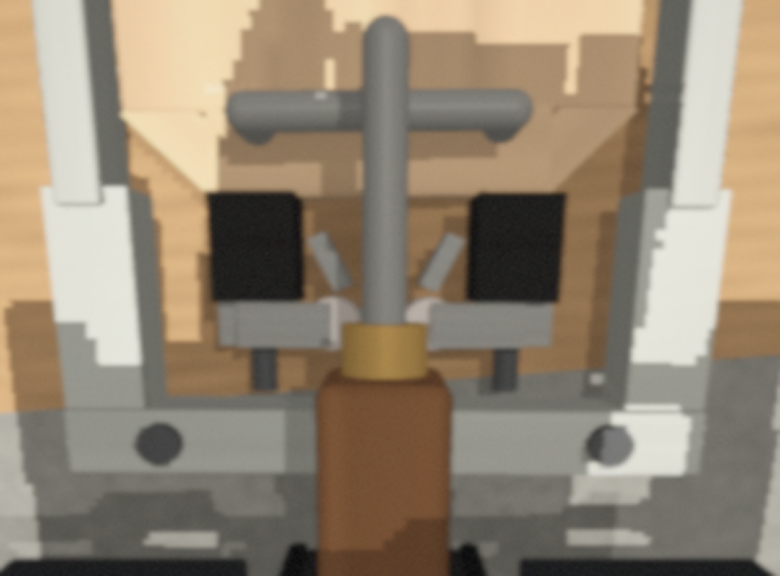

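Request:
carry_out:
  targets:
    - [[0, 0, -0.5], [0, 0, 0]]
    - [[0, 0, -0.5], [0, 0, 0]]

```text
time_s: 20.4
tool_pos: [0.4554, -0.0201, 0.0299]
tool_rot: [-89.8, -0.0, -88.9]
force: [7.5, -1.6, -5.8]
grip_width: 0.0238
```

Request:
carry_out:
  targets:
    - [[0, 0, -0.5], [0, 0, 0]]
    - [[0, 0, 0], [0, 0, 0]]

```text
time_s: 20.6
tool_pos: [0.4554, -0.0202, 0.0301]
tool_rot: [-89.7, -0.0, -88.9]
force: [8.9, -1.3, -6.9]
grip_width: 0.0235
```

Request:
carry_out:
  targets:
    - [[0, 0, -0.5], [0, 0, 0]]
    - [[0, 0, 0], [0, 0, 0]]

```text
time_s: 20.8
tool_pos: [0.4554, -0.0202, 0.0302]
tool_rot: [-89.7, -0.0, -88.9]
force: [10.7, -2.3, -7.0]
grip_width: 0.0237
```

Request:
carry_out:
  targets:
    - [[0, 0.5, 0], [0, 0, 0]]
    - [[0, 0.5, 0], [0, 0, 0]]

```text
time_s: 21.0
tool_pos: [0.4553, -0.0202, 0.0293]
tool_rot: [-89.7, -0.0, -88.9]
force: [7.6, -0.9, -3.3]
grip_width: 0.0237
```

Request:
carry_out:
  targets:
    - [[0, 0, 0], [0, 0, 0]]

```text
time_s: 21.1
tool_pos: [0.4553, -0.0202, 0.0293]
tool_rot: [-89.7, -0.0, -88.9]
force: [7.9, -0.8, -2.7]
grip_width: 0.0234
```

```bash
python3 - <<'E'
from h import *
F=[]
for i in range(3):
    o=env.get_obs();print({k:np.round(v,4).tolist() for k,v in o.items() if k in("time_s","tool_pos","tool_rot","force","wrist_torque")})
    im=env.read_camera(["wrist","scene","side"][i])
    if i==1: cv2.imwrite("pics/sc10.png",cv2.resize(im[170:290,260:400,::-1],None,fx=5,fy=4.5,interpolation=cv2.INTER_CUBIC))
    if i==2: cv2.imwrite("pics/s10.png",cv2.resize(im[150:250,290:420,::-1],None,fx=5,fy=5,interpolation=cv2.INTER_CUBIC))
E
```

```text
{'time_s': 21.1, 'tool_pos': [0.4553, -0.0202, 0.0293], 'tool_rot': [-89.6859, -0.0331, -88.9165], 'force': [7.936, -0.7579, -2.7273], 'wrist_torque': [-0.4503, -1.5223, -0.1547]}
{'time_s': 21.15, 'tool_pos': [0.4553, -0.0202, 0.0294], 'tool_rot': [-89.6828, -0.0322, -88.9163], 'force': [8.0919, -0.9107, -4.3312], 'wrist_torque': [-0.4133, -1.5147, -0.1675]}
{'time_s': 21.2, 'tool_pos': [0.4553, -0.0202, 0.0294], 'tool_rot': [-89.6824, -0.0322, -88.9204], 'force': [7.4617, -1.6124, -4.2639], 'wrist_torque': [-0.3534, -1.4718, -0.1591]}
```

View pics/s10.png

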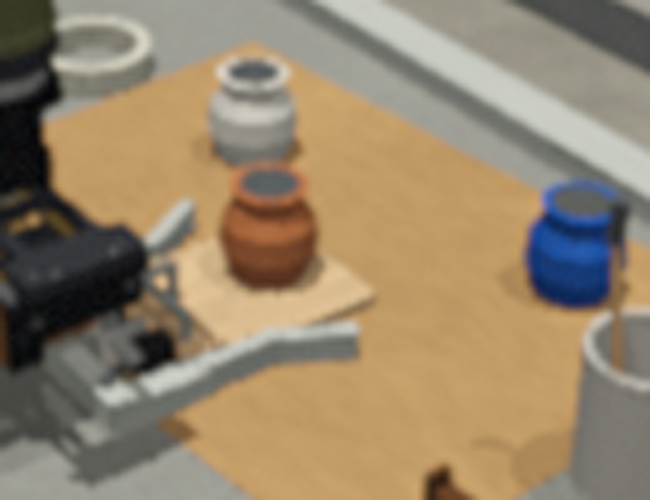

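Request:
carry_out:
  targets:
    - [[0, 0.2, -0.5], [0, 0, 0]]
    - [[0, 0.2, -0.5], [0, 0, 0]]
    - [[0, 0, 0], [0, 0, 0]]

```text
time_s: 21.55
tool_pos: [0.4553, -0.0202, 0.0293]
tool_rot: [-89.6, -0.0, -88.9]
force: [10.3, -2.4, -4.7]
grip_width: 0.0234
```

Request:
carry_out:
  targets:
    - [[0, 0.2, -0.5], [0, 0, 0]]
    - [[0, 0, 0], [0, 0, 0]]

```text
time_s: 21.75
tool_pos: [0.4553, -0.0202, 0.0292]
tool_rot: [-89.5, -0.0, -88.9]
force: [10.5, -1.3, -4.3]
grip_width: 0.0238
```

Request:
carry_out:
  targets:
    - [[0, 0.2, -0.5], [0, 0, 0]]
    - [[0, 0, 0], [0, 0, 0]]

```text
time_s: 21.95
tool_pos: [0.4552, -0.0202, 0.0292]
tool_rot: [-89.5, -0.0, -88.9]
force: [11.8, -1.0, -5.5]
grip_width: 0.0238
```

Request:
carry_out:
  targets:
    - [[0, 0, 0], [0, 0, 0]]

```text
time_s: 22.05
tool_pos: [0.4552, -0.0202, 0.0292]
tool_rot: [-89.5, -0.0, -88.9]
force: [12.1, -0.9, -6.2]
grip_width: 0.0239
```

```bash
python3 - <<'E'
from h import *
for i in range(4):
    o=env.get_obs();print({k:np.round(v,4).tolist() for k,v in o.items() if k in("time_s","tool_pos","tool_rot","force")})
    im=env.read_camera("wrist")
cv2.imwrite("pics/w11a.png",cv2.resize(im[0:240,170:470,::-1],None,fx=2.6,fy=2.4,interpolation=cv2.INTER_CUBIC))
E
```

```text
{'time_s': 22.05, 'tool_pos': [0.4552, -0.0202, 0.0292], 'tool_rot': [-89.462, -0.0394, -88.9132], 'force': [12.0524, -0.9422, -6.1557]}
{'time_s': 22.1, 'tool_pos': [0.4552, -0.0202, 0.0292], 'tool_rot': [-89.4601, -0.0362, -88.9168], 'force': [11.5659, -1.1839, -5.6947]}
{'time_s': 22.15, 'tool_pos': [0.4552, -0.0202, 0.0292], 'tool_rot': [-89.4593, -0.0365, -88.9152], 'force': [11.3866, -0.5912, -5.0827]}
{'time_s': 22.2, 'tool_pos': [0.4552, -0.0202, 0.0292], 'tool_rot': [-89.4614, -0.0382, -88.9169], 'force': [11.7363, -1.0537, -5.7158]}
```

View pics/w11a.png

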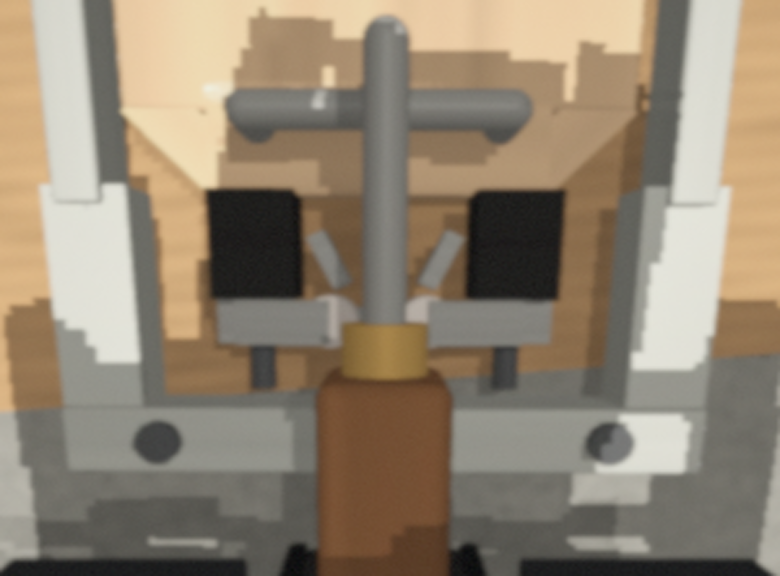

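Request:
carry_out:
  targets:
    - [[0, 0, -0.1], [0, 0, 0]]
    - [[0, 0, 0], [0, 0, 0]]
    - [[0, 0, 0], [0, 0, 0]]
    - [[0, 0, 0], [0, 0, 0]]
    - [[0, 0, 0], [0, 0, 0]]
    - [[0, 0, 0], [0, 0, 0]]
    - [[0, 0, 0], [0, 0, 0]]

```text
time_s: 22.95
tool_pos: [0.4552, -0.0202, 0.0292]
tool_rot: [-89.4, -0.0, -88.9]
force: [11.9, -1.3, -5.0]
grip_width: 0.024
```

Request:
carry_out:
  targets:
    - [[0, 0, 0], [0, 0, 0]]
    - [[0, 0, 0], [0, 0, 0]]
    - [[0, 0, 0], [0, 0, 0]]
    - [[0, 0, 0], [0, 0, 0]]
    - [[0, 0, 0], [0, 0, 0]]
    - [[0, 0, 0], [0, 0, 0]]
    - [[0, 0, 0], [0, 0, 0]]
    - [[0, 0, 0], [0, 0, 0]]

```text
time_s: 23.75
tool_pos: [0.4552, -0.0202, 0.0292]
tool_rot: [-89.5, -0.0, -88.9]
force: [11.6, -1.3, -5.8]
grip_width: 0.0236
```

Request:
carry_out:
  targets:
    - [[0, -0.2, 1], [0, 0, 0]]
    - [[0, -0.4, 1], [0, 0, 0]]
    - [[0, -0.4, 1], [0, 0, 0]]
    - [[0, -0.4, 1], [0, 0, 0]]
    - [[0, 0, 1], [0, 0, 0]]
    - [[0, 0, 1.5], [0, 0, 0]]
    - [[0, 0, 2], [0, 0, 0]]
    - [[0, 0, 2], [0, 0, 0]]
    - [[0, 0, 2], [0, 0, 0]]
    - [[0, 0, 2], [0, 0, 0]]
    - [[0, 0, 0], [0, 0, 0]]

```text
time_s: 24.85
tool_pos: [0.4653, -0.0196, 0.0291]
tool_rot: [-90.0, -0.0, -88.9]
force: [0.2, 0.4, -1.0]
grip_width: 0.0238
```

```bash
python3 - <<'E'
from h import *
for i in range(2):
    o=env.get_obs();print({k:np.round(v,4).tolist() for k,v in o.items() if k in("time_s","tool_pos","tool_rot","force")})
    im=env.read_camera("wrist" if i==0 else "side")
    if i==0: cv2.imwrite("pics/w12a.png",cv2.resize(im[0:240,170:470,::-1],None,fx=2.6,fy=2.4,interpolation=cv2.INTER_CUBIC))
E
```

```text
{'time_s': 24.85, 'tool_pos': [0.4653, -0.0196, 0.0291], 'tool_rot': [-90.0031, -0.0053, -88.8924], 'force': [0.2003, 0.4265, -0.9881]}
{'time_s': 24.9, 'tool_pos': [0.4651, -0.0197, 0.0291], 'tool_rot': [-90.0122, -0.0069, -88.8918], 'force': [0.1373, 0.1517, -1.717]}
```

View pics/w12a.png

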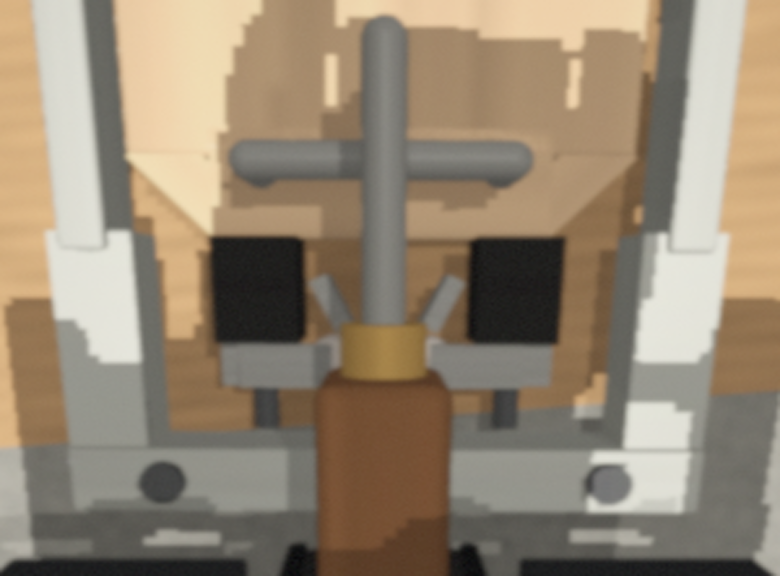

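```bash
python3 - <<'E'
from h import *
o=env.get_obs();p=np.array(o["tool_pos"]);y=o["tool_rot"][2]
w=[(p[0],p[1],p[2]+d,y) for d in (.006,.018,.036,.056,.076)]
a=np.array([p[0],p[1],p[2]+.076]);q=np.array([0.5166,-0.2817,0.105])
s0=np.linspace(0,1,15)[1:]; s0=s0*s0*(3-2*s0)
for s in s0: w.append((*(a+(q-a)*s),y+(-86.9-y)*s))
w+=[(.5166,-.2817,.105,-86.9)]*3
rows(p,y,w)
E
```

```text
[[[0, -6, 0], [0, 0, 0]], [[0, -12, 0], [0, 0, 0]], [[0, -18, 0], [0, 0, 0]], [[0, -20, 0], [0, 0, 0]], [[0, -20, 0], [0, 0, 0]], [[4, 0, 1], [0, 0, 0]], [[11, 0, 2], [0, 0, 0]], [[16, 0, 2], [0, 0, 0]], [[21, 0, 4], [0, 0, 0]], [[25, 0, 5], [0, -1, 0]], [[27, 0, 4], [0, 0, 0]], [[28, 0, 4], [0, 0, 0]], [[28, 0, 5], [0, 0, 0]], [[27, 0, 4], [0, 0, 0]], [[24, 0, 4], [0, -1, 0]], [[21, 0, 3], [0, 0, 0]], [[17, 0, 2], [0, 0, 0]], [[11, 0, 2], [0, 0, 0]], [[4, 0, 0], [0, 0, 0]], [[0, 0, 0], [0, 0, 0]], [[0, 0, 0], [0, 0, 0]], [[0, 0, 0], [0, 0, 0]]] end [ 0.5162 -0.282   0.1051] -86.89
```

Request:
carry_out:
  targets:
    - [[0, -6, 0], [0, 0, 0]]
    - [[0, -12, 0], [0, 0, 0]]
    - [[0, -18, 0], [0, 0, 0]]
    - [[0, -20, 0], [0, 0, 0]]
    - [[0, -20, 0], [0, 0, 0]]
    - [[4, 0, 1], [0, 0, 0]]
    - [[11, 0, 2], [0, 0, 0]]
    - [[16, 0, 2], [0, 0, 0]]
    - [[21, 0, 4], [0, 0, 0]]
    - [[25, 0, 5], [0, -1, 0]]
    - [[27, 0, 4], [0, 0, 0]]
    - [[28, 0, 4], [0, 0, 0]]

```text
time_s: 26.15
tool_pos: [0.4897, -0.1529, 0.1042]
tool_rot: [-90.1, -0.0, -87.9]
force: [0.7, -0.6, -0.7]
grip_width: 0.0237
```

Request:
carry_out:
  targets:
    - [[28, 0, 5], [0, 0, 0]]
    - [[27, 0, 4], [0, 0, 0]]
    - [[24, 0, 4], [0, -1, 0]]
    - [[21, 0, 3], [0, 0, 0]]
    - [[17, 0, 2], [0, 0, 0]]
    - [[11, 0, 2], [0, 0, 0]]
    - [[4, 0, 0], [0, 0, 0]]
    - [[0, 0, 0], [0, 0, 0]]
    - [[0, 0, 0], [0, 0, 0]]
    - [[0, 0, 0], [0, 0, 0]]

```text
time_s: 27.15
tool_pos: [0.5165, -0.2809, 0.105]
tool_rot: [-90.0, 0.1, -86.8]
force: [-0.6, 0.5, -0.5]
grip_width: 0.0237
```

```bash
python3 - <<'E'
from h import *
o=env.get_obs();print({k:np.round(v,4).tolist() for k,v in o.items() if k in("time_s","tool_pos","tool_rot","force","grip_width")})
im=env.read_camera("wrist");cv2.imwrite("pics/w13.png",im[:,:,::-1])
im=env.read_camera("side"); cv2.imwrite("pics/s13.png",cv2.resize(im[150:310,290:450,::-1],None,fx=4,fy=3.7,interpolation=cv2.INTER_CUBIC))
E
```

```text
{'time_s': 27.15, 'tool_pos': [0.5165, -0.2809, 0.105], 'tool_rot': [-89.9942, 0.0546, -86.8126], 'force': [-0.6311, 0.4775, -0.5353], 'grip_width': 0.0237}
```

View pics/w13.png

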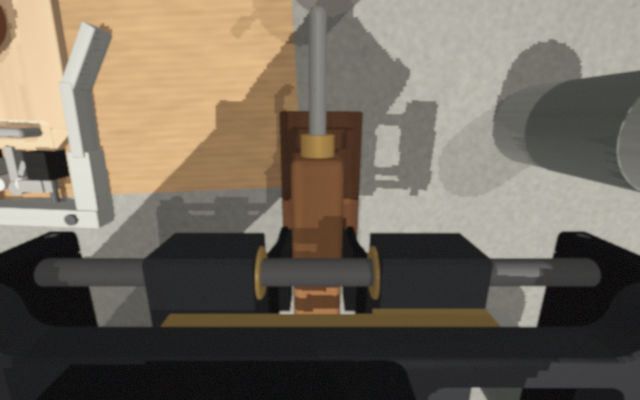

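View pics/s13.png

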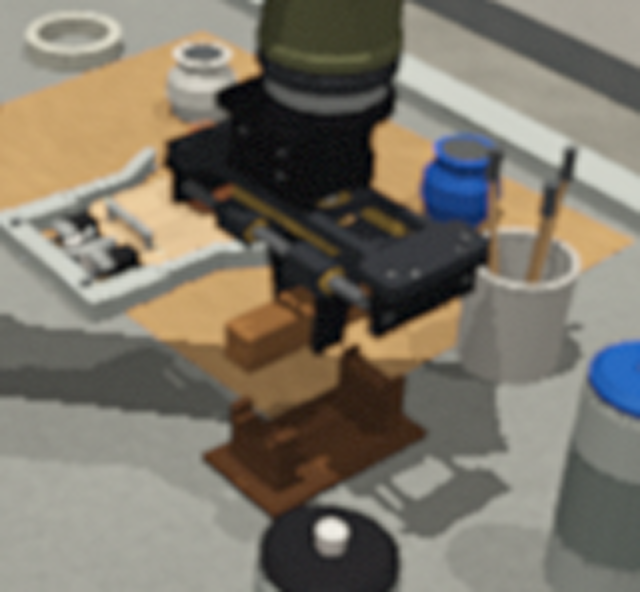

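Request:
carry_out:
  targets:
    - [[0.5, 8, 6], [0, 0, 0]]
    - [[1, 12, 6], [0, 0, 0]]
    - [[0, 14, 0], [0, 0, 0]]
    - [[0, 10, 0], [0, 0, 0]]
    - [[0, 6, 0], [0, 0, 0]]
    - [[0, 5, 0], [0, 0, 0]]
    - [[0, 3, 0], [0, 0, 0]]
    - [[0, 2, 0], [0, 0, 0]]
    - [[0, 0, 0], [0, 0, 0]]
    - [[0, 0, 0], [0, 0, 0]]

```text
time_s: 28.25
tool_pos: [0.5286, -0.283, 0.0455]
tool_rot: [-90.0, -0.0, -86.9]
force: [-1.0, 0.6, -2.0]
grip_width: 0.0237
```

```bash
python3 - <<'E'
from h import *
o=env.get_obs();print({k:np.round(v,4).tolist() for k,v in o.items() if k in("time_s","tool_pos","tool_rot","force","grip_width")})
im=env.read_camera("side"); cv2.imwrite("pics/s14.png",cv2.resize(im[150:310,290:450,::-1],None,fx=4,fy=3.7,interpolation=cv2.INTER_CUBIC))
E
```

```text
{'time_s': 28.25, 'tool_pos': [0.5286, -0.283, 0.0455], 'tool_rot': [-89.959, -0.0067, -86.8943], 'force': [-0.983, 0.5619, -1.9696], 'grip_width': 0.0237}
```

View pics/s14.png

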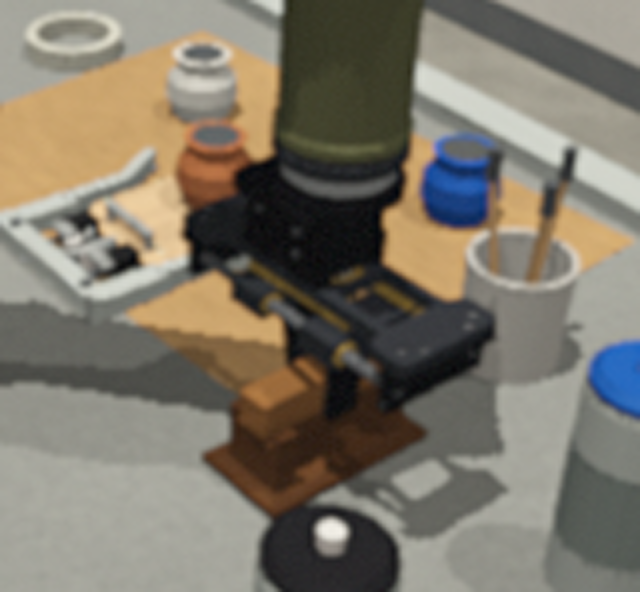

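Nearly seated: it is 2 mm above the original grasp height and 1 mm off sideways. I'll shift it across and lower it.

Request:
carry_out:
  targets:
    - [[-1, 0.5, 0], [0, 0, 0]]
    - [[0, 0.7, 0], [0, 0, 0]]
    - [[0, 0.5, 0], [0, 0, 0]]
    - [[0, 0, 0], [0, 0, 0]]
    - [[0, 0, 0], [0, 0, 0]]

```text
time_s: 28.8
tool_pos: [0.5284, -0.2818, 0.0435]
tool_rot: [-90.0, 0.0, -86.9]
force: [0.5, -0.3, 0.1]
grip_width: 0.0234
```

Request:
carry_out:
  targets:
    - [[0, 0, 0], [0, 0, 0]]
    - [[0, 0, 0], [0, 0, 0]]
    - [[0, 0, 0], [0, 0, 0]]
    - [[0, 0, 0], [0, 0, 0]]
    - [[0, 0, 0], [0, 0, 0]]
    - [[0, 0, 0], [0, 0, 0]]
    - [[0, 0, 0], [0, 0, 0]]
    - [[0, 0, 0], [0, 0, 0]]
    - [[0, 0, 0], [0, 0, 0]]
    - [[0, 0, 0], [0, 0, 0]]
  jaw: 0.8

```text
time_s: 29.8
tool_pos: [0.5283, -0.2819, 0.0434]
tool_rot: [-90.0, 0.0, -86.9]
force: [0.2, -0.3, -0.4]
grip_width: 0.0697
```

Request:
carry_out:
  targets:
    - [[0, -5, 0], [0, 0, 0]]
    - [[0, -10, 0], [0, 0, 0]]
    - [[0, -20, 0], [0, 0, 0]]
    - [[0, -25, 0], [0, 0, 0]]
    - [[0, -30, 0], [0, 0, 0]]
    - [[0, -30, 0], [0, 0, 0]]
    - [[0, -30, -10], [0, 0, 0]]
    - [[0, -30, -10], [0, 0, 0]]
    - [[0, -20, 0], [0, 0, 0]]
    - [[0, 0, 0], [0, 0, 0]]
    - [[0, 0, 0], [0, 0, 0]]
    - [[0, 0, 0], [0, 0, 0]]

```text
time_s: 31.0
tool_pos: [0.5079, -0.2824, 0.2424]
tool_rot: [-90.1, 0.0, -86.9]
force: [0.4, 0.4, -0.0]
grip_width: 0.0695
```

```bash
python3 - <<'E'
from h import *
o=env.get_obs();print({k:np.round(v,4).tolist() for k,v in o.items() if k in("time_s","tool_pos","tool_rot","force","grip_width")})
im=env.read_camera("wrist");cv2.imwrite("pics/w15.png",im[:,:,::-1])
im=env.read_camera("side"); cv2.imwrite("pics/s15.png",cv2.resize(im[130:310,270:470,::-1],None,fx=3.5,fy=3.3,interpolation=cv2.INTER_CUBIC))
im=env.read_camera("scene"); cv2.imwrite("pics/sc15.png",im[:,:,::-1])
E
```

```text
{'time_s': 31.0, 'tool_pos': [0.5079, -0.2824, 0.2424], 'tool_rot': [-90.0837, 0.0476, -86.8793], 'force': [0.367, 0.4098, -0.0112], 'grip_width': 0.0695}
```

View pics/w15.png

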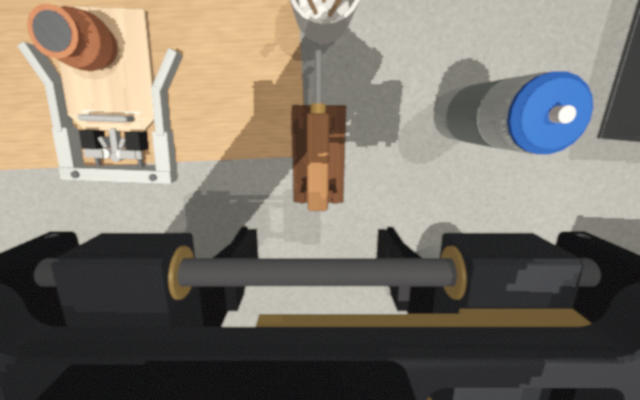

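View pics/s15.png

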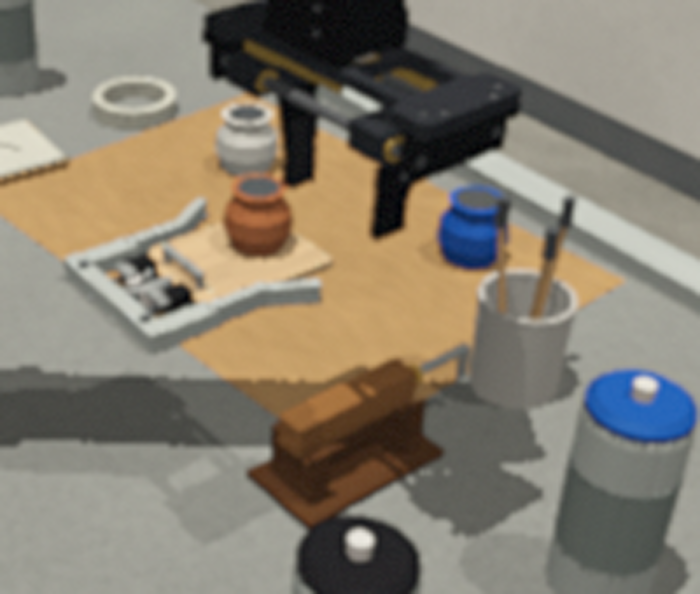

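View pics/sc15.png

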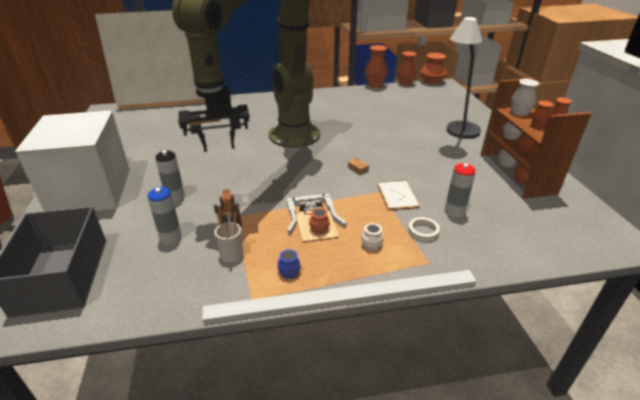

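The tool lies in its rest at (318,160), and the carrier is in the dock with the pot upright. One crop of the dock before I hand in.

```bash
python3 - <<'E'
import cv2
im=cv2.imread("pics/w15.png")
cv2.imwrite("pics/w15a.png",cv2.resize(im[0:190,10:200],None,fx=3.1,fy=3.1,interpolation=cv2.INTER_CUBIC))
E
```

```text
(no output)
```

View pics/w15a.png

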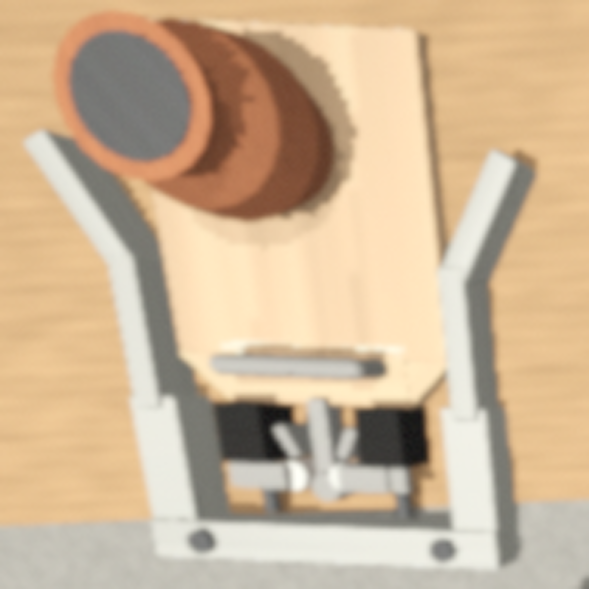

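```bash
python3 -c "
from cell import env
print(env.sign_off()); print(env.get_obs()['time_s'])"
```

```text
the job is handed in; nothing more can be done
None
the job is handed in; nothing more can be done
```

The carrier is in the dock against both stop pads, the hook tool is back on its rest and released, and the job was handed in at about 31 s of the 72 s allowed.

- **Drag:** Sliding took about 3–4 N, the roller catch peaked near 7 N, and the carrier met the stops about 4–5 mm past the catch.
- **Bedding pull:** I held 11.6–12.1 N for about 1.8 s. The tool position stayed fixed throughout. The highest pull I read was 12.1 N, but forces were only sampled at the end of each call.
- **Vertical load:** While the pull built up, the prong's friction also lifted the bow, with about 5 N upward on it. I relieved this only partly, and the total on the bow stayed below 14 N.
- **Last checks:** The carrier's front edge meets both pads evenly, the tongue head sits at the rollers, and the pot stands upright. No check failed or disagreed. The other things look unmoved, which I judged by eye from the pictures rather than measured.

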